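# Gauge a metal cylinder in the demonstration caliper

### The job

Measure the round metal cylinder with the big caliper: slide the caliper's jaw open by its fin well past the cylinder's width, then lift the cylinder out of its jug, stand it upright on the wooden bed well inside the jaws (set it down, do not drop it) and let go. Then slide the jaw shut until the cylinder touches both jaws, gently so that the jaw is not forced askew, and leave it closed like that; last, press the lock lever fully down. Do not tip the jug or cylinder over, and leave the other things where they are.

Things in the scene. Friction and masses are not known exactly. Their poses are not given: they have to be found in the camera images.
- cylinder: the part to measure: plain round solid metal cylinder, diameter 36 mm, 140 mm long, about 0.4 kg, standing upright and loose in the clear jug, its foot on the jug's floor (5 mm thick), so 60 mm stands out above the rim; pushed along the bed it slides at about 2 to 4 N. Origin: centre of its foot; z along its axis
- jug: clear plastic measuring jug that holds the cylinder, outer diameter 92 mm at the rim (inner 86), 85 mm high, a handle to its own +y reaching 75 mm from its axis; loose, 0.22 kg. Origin: centre of its underside, on the table
- caliper: large demonstration caliper, flat, fixed to the table: wooden bed 170 (x) x 300 (y) x 12 mm. Origin: centre of its underside. Beam along y at x = -35 mm. Fixed jaw at the +y end, its face at y = +110 mm looking to -y. Both jaws reach from the beam to x = +65 mm and stand up to 50 mm above the table. The cylinder is to stand on the bare bed between them, its axis at x = 5 to 55 mm, best +30
- fixed_face (a point): point on the fixed jaw's measuring face at the caliper's x = +30 mm, 31 mm above the table; its axes are the caliper's
- jaw_face (a point): point on the sliding jaw's measuring face (which looks to the caliper's +y), 65 mm out from the beam's centre line, 31 mm above the table. The jaw is 16 mm thick and 100 mm long
- carriage (a joint): opening of the caliper (m): the gap between the jaw faces, 0 shut to 0.110; the carriage and its jaw move to the caliper's -y as it opens. Sliding friction about 2.5 N; it stays where it is left. With the cylinder touched by both jaws it reads 0.036
- jaw (a joint): tilt of the sliding jaw about the vertical (rad), 0 square, range -0.15 to 0.15. The jaw has sprung play of 10 N m/rad about the beam: a force on the jaw away from the beam tilts it (5 N at the cylinder's place gives about 0.03 rad), and it springs back when relieved
- fin (a point): centre of the carriage's grip fin, an upright black plate 14 mm thick (caliper y), 36 mm wide (x), on the beam's centre line, from the carriage's top (46 mm above the table) to 91 mm. This point is 72 mm above the table and 55 mm behind (-y of) the sliding jaw's face. The carriage is 52 mm wide and reaches from 2 to 134 mm behind that face
- lever (a joint): lock lever at the carriage's rear (rad): 0 raised by about 40 degrees, 0.70 fully down, lying level; stays where it is left, and takes about 2 N at its pad
- lever_pad (a point): point to press on the lock lever's upper face, 60 mm from its pivot; turns with it. Black bar 80 x 16 x 8 mm, 112 mm behind the sliding jaw's face, pointing to the caliper's -x from its pivot, which is 18 mm to the +x of the beam line. Raised, the point is 94 mm above the table and 23 mm to the -x of the beam line; fully down, 57 mm above and 42 mm to the -x
- jug2: second, identical clear jug (diameter 92 mm, 85 mm high) holding the square wooden bar; a bystander
- bar: square light-wood bar 34 x 34 x 130 mm standing in the second jug; a bystander, not the part to measure; origin at the centre of its foot
- cup: open steel cup, diameter 84 mm, 70 mm high; a bystander
- funnel: white plastic funnel standing on its mouth, diameter 104 mm, 115 mm high; a bystander
- pan: small copper pan, diameter 88 mm, 50 mm high, wooden handle 80 mm long; a bystander
- bowl: steel bowl, diameter 130 mm, 50 mm high; a bystander
- tape: grey roll of tape lying flat, diameter 90 mm, 45 mm high; a bystander
- puck: short brass cylinder, diameter 56 mm, 60 mm high, standing; a bystander

How it is judged:
On the way, in this order (a step that is already met when the one before it is completed fails the run):
1. the caliper's jaw is open by more than 46 mm (value of joint carriage above 0.046 m), for 0.2 s.
2. the cylinder is lifted clear of its jug (its foot above the rim) (z of cylinder in the frame of jug above 0.087 m), for 0.1 s.
3. the cylinder stands upright on the bed between the jaws, let go, with the jaw still open by more than 41 mm (x of cylinder in the frame of caliper between 0.003 and 0.057 m and y of cylinder in the frame of caliper between -0.02 and 0.096 m and z of cylinder in the frame of caliper between 0.009 and 0.016 m and angle between cylinder's own z axis and vertical below 0.05 rad and contact force between the fingers and cylinder below 0.1 N and value of joint carriage above 0.041 m), for 0.2 s.
4. the jaw is closed on the cylinder: gap under 38 mm, the sliding jaw touching it (x of cylinder in the frame of caliper between 0.003 and 0.057 m and y of cylinder in the frame of caliper between -0.02 and 0.096 m and z of cylinder in the frame of caliper between 0.009 and 0.016 m and angle between cylinder's own z axis and vertical below 0.05 rad and value of joint carriage between 0.031 and 0.038 m and contact force between jaw and cylinder above 0.3 N), for 0.2 s.
5. the lock lever is pressed down (value of joint lever above 0.62 rad), for 0.1 s.
At the end, for the whole second after the job is handed in: The cylinder stands upright (within 0.05 rad) and at rest on the bed, its axis 3 to 57 mm along the jaws (caliper x) and between their faces, not held; the caliper's opening is 31 to 38 mm (cylinder 36 mm), the sliding jaw is square within 0.035 rad, and the lock lever is down (beyond 0.62 rad) (x of cylinder in the frame of caliper between 0.003 and 0.057 m and y of cylinder in the frame of caliper between -0.02 and 0.096 m and z of cylinder in the frame of caliper between 0.009 and 0.016 m and angle between cylinder's own z axis and vertical below 0.05 rad and value of joint carriage between 0.031 and 0.038 m and value of joint lever above 0.62 rad and value of joint jaw between -0.035 and 0.035 rad and linear speed of cylinder below 0.02 m/s and contact force between the fingers and cylinder below 0.1 N); the robot touches nothing.
It fails at once if the sliding jaw is forced askew (tilted by more than 0.085 rad) (value of joint jaw above 0.085 rad or value of joint jaw below -0.085 rad).
It fails at once if the jug or the cylinder is tipped over (angle between jug's own z axis and vertical above 0.5 rad or angle between cylinder's own z axis and vertical above 0.8 rad).
It fails at once if the cylinder is let go outside its jug more than 10 mm above the bed (contact force between the fingers and cylinder below 0.1 N and z of cylinder in the frame of caliper above 0.022 m and horizontal distance between cylinder and jug above 0.07 m).
It fails at once if another thing is moved by more than 30 mm (distance of any of jug2, bar, cup, funnel, pan, bowl, tape, puck from where it was at the start of the episode above 0.03 m).
It also fails if it takes over 67 s, if anything falls off the work surface, if the arm or the gripper's body presses on something with over 40 N, if the wrist force passes 120 N, or if a joint passes its speed limit or range.

### The arm

A 6-joint arm with a two-finger parallel gripper is mounted at the origin on the work surface. World frame = base frame: x ahead of the robot, y to its left, z up, the work surface at z = 0. Lengths are in m, angles in rad, forces in N, time in s.
With the tool pointing down it reaches from about 0.3 to 0.75 m from the base axis. Payload 8.5 kg.
Tool frame: the origin (TCP) lies where the fingers leave the gripper's body, on its centre line; the fingertips stand 73 mm ahead of it and the grasp point (between the pads) lies 54 mm ahead of it; x points along the fingers, y is the direction in which the jaws open and shut, and the axes are right-handed (so a half turn about x gives the same grasp; the last joint's range is limited). The gripper opens to 85 mm and grips with 20 to 120 N. Pads are 22 mm wide; open, the fingers measure 114 mm over their backs; the gripper's body (76 mm by 85 mm) begins 54 mm behind the grasp point. The pads swing forward as they close: fully open they stand 13 mm farther back than shut.
Start: joints at [0.997, 0.381, 1.297, -0, 1.464, -0.215], TCP at [0.193, 0.515, 0.304] pointing down, gripper open.
Joint ranges: [-3.11, 3.11], [-0.89, 2.33], [0.22, 2.48], [-1.42, 4.56], [0.17, 2.85], [-2.88, 2.88]. Speed limits (rad/s): [2.39, 2.39, 3.14, 3.14, 3.14, 3.14].

### API

Orientations are given as a rotation vector (axis times angle).
In Python, from station import robot gives the robot as it stands.
- The arm moves only by the shell command python3 -m creep 'ROWS'. ROWS is JSON, a list of rows, each an object with "dr": the turn, a rotation vector about the tool's x, y, z in rad, a list of three; "dp": the shift along the tool's x, y, z in mm, a list of three; "hand": the opening, from -1 (shut) to 1 (fully open). A call has 1 to 20 rows; each row shifts and turns the commanded pose from where the row before left it, along the tool's axes as they then stand; what a row does not reach is not made up. A row lasts 1/12 s, in which the tool goes at most 41.7 mm and 7.16 degrees, less where a joint would pass 70% of its speed; a pose out of reach is approached as far as the arm can. A call is refused whole if a number of a shift passes 41.7 or a number of a turn 0.125, either way. A call with a gripper value outside its range is refused whole. The fingers move at their own pace and stop on an object; the grip force is fixed at half the most. Time passes only in rows, so rows that do not move let the fingers close. It gives the time, the measured TCP pose, the force and the opening at its end, in the units of the state.
- robot.state(): the state, without advancing time (a new reading comes with each control period).
- robot.read_camera(name): name is "scene" or "top"; returns a dict with "image" (480x640x3 uint8, blue, green, red), "z_map" (480x640 float32, m along the optical axis (not along the pixel's ray), 0 where there is no reading), "K" (3x3 intrinsics, pixels), "k1" (the pictures are not rectified: a ray, as slopes to the right and down, at radius r is drawn at 1 + k1 r^2 times it, then the intrinsics apply), "world_to_cam" (4x4, takes a point from world to camera coordinates). Camera axes: x right, y down, z forward; pixel columns grow to the right and rows downward; lengths in m; the calibration is good to about 2 mm. A picture is of the moment at which its call begins.
- robot.sign_off(): hands the job in, once; it reports no verdict.
Trained networks look in the newest picture that a camera, given by its name, has taken for a name from the list of things; names that differ only in an ending like _2 or _b are one class to them, and where a whole thing is asked for, a point or a joint stands for the part that bears it (a point fixed in the world has none). Each returns a list of dicts, best first, with "score" (0 to 1); they miss things now and then, are a little off and sometimes report something else, mostly with a low value. They report only what shows in the picture. A call takes as long as a camera call.
- robot.look_for(camera, name): "box" ([left, top, right, bottom] as shares, 0 to 1, of the picture: columns of its width, rows of its height, round what is visible of it).
- robot.regions_of(camera, name): "pixels" (480x640 bool, what is visible of it) and "box" ([left, top, right, bottom] as shares, 0 to 1, of the picture: columns of its width, rows of its height, round what is visible of it).
- robot.spot_point(camera, name): "centre" ([row, column] as shares, 0 to 1, of the picture: columns of its width, rows of its height: a listed point, or the origin of a listed thing).
The state is a dict: "clock": time; "joints": joint angles; "joint_velocities": joint speeds; "tau": joint torques, N m; "ee_pos": TCP position; "tcp_rot": TCP orientation; "ft_force": force on the tool from outside, world axes, zero at the start; "torque": the same for the moment, N m; "opening": finger opening in m.
Only numpy, scipy, OpenCV 4.12 (cv2) and the standard library are available. Lean on these libraries where they do the work, as an engineer would, in place of code of your own. Each camera call takes 0.05 s, during which the arm holds its last target.

## Working session

There is one attempt and no reset: what is moved stays moved. The work goes in short steps, Python scripts to look and compute and a shell command to move; the robot and the scene stay as the last step left them, time stands still between calls to the robot, and variables do not carry over. Pictures are saved under pics/ and viewed, and the job is handed in when it is done.

```bash
ls; mkdir -p pics
python3 - <<'E'
from station import robot
import cv2
s=robot.state();print(s)
for n in("scene","top"):
    c=robot.read_camera(n);cv2.imwrite(f"pics/{n}0.png",c["image"]);print(n,c["K"],c["k1"],c["world_to_cam"])
E
```

```text
pics
{'clock': 0.0, 'joints': array([ 9.96703956e-01,  3.81218826e-01,  1.29828368e+00, -2.62942444e-06,
        1.46362101e+00, -2.15269178e-01]), 'joint_velocities': array([ 0.00123494, -0.0006463 ,  0.00033595, -0.00029575, -0.00023847,
        0.00038263]), 'tau': array([-9.41357684e-04, -4.48471713e+01, -2.31271291e+01, -1.22257711e-04,
        4.75736917e-03,  1.19703807e-05]), 'ee_pos': array([0.19302221, 0.51480654, 0.30329172]), 'tcp_rot': array([ 0.28045228,  1.55298529, -0.28268364]), 'ft_force': array([ 0.09767332,  0.02578327, -0.30724433]), 'torque': array([ 0.00556909, -0.10298547,  0.00992319]), 'opening': 0.085214965704241}
scene [[599.23435247   0.         317.12752462]
 [  0.         599.23435247 236.99100757]
 [  0.           0.           1.        ]] -0.18751075722029445 [[ 0.8929029   0.45023067 -0.00409456 -0.51312493]
 [ 0.37812214 -0.75477138 -0.53604461 -0.20105382]
 [-0.24443418  0.47708754 -0.84417973  1.79767365]
 [ 0.          0.          0.          1.        ]]
top [[599.26164803   0.         315.9278976 ]
 [  0.         599.26164803 233.47511489]
 [  0.           0.           1.        ]] 0.033870848486160406 [[ 7.27566255e-02 -9.97349695e-01 -2.44283637e-04 -9.12106082e-02]
 [-9.75325787e-01 -7.10987891e-02 -2.09008545e-01  5.79565716e-01]
 [ 2.08437241e-01  1.54450126e-02 -9.77913784e-01  1.27060502e+00]
 [ 0.00000000e+00  0.00000000e+00  0.00000000e+00  1.00000000e+00]]
```

View pics/scene0.png

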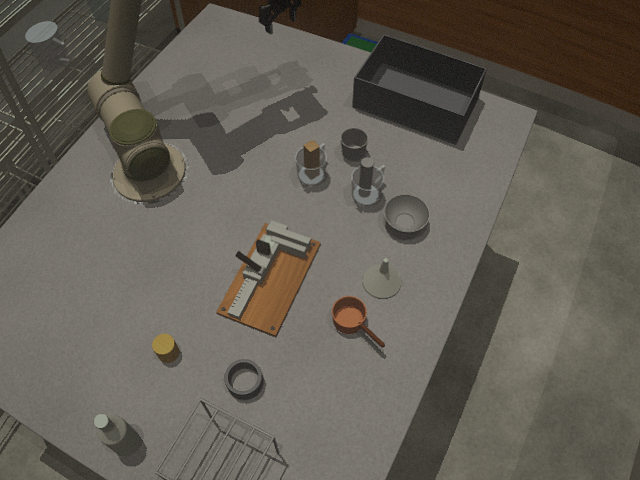

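View pics/top0.png

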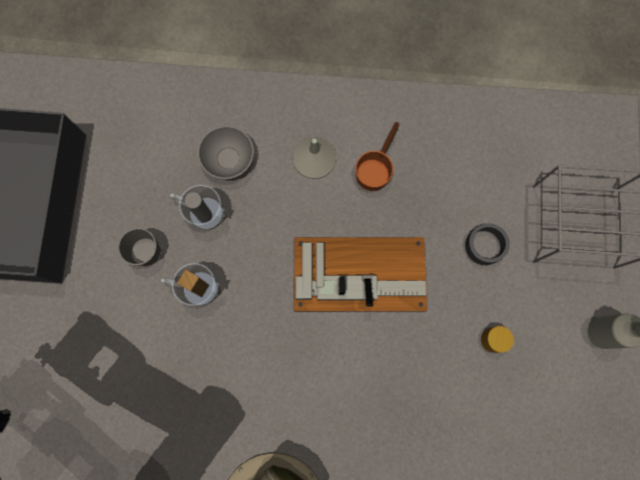

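The scene view shows the caliper's orange bed around (270,280), the grey cylinder in its jug at (367,175) and the wooden bar in its jug at (312,155). In the top view the caliper is at x 295–427, y 237–312, with the fixed jaw on the left (world +y). There the cylinder's top is at about (195,201) and its jug at (203,208), and the caliper is nearly closed. Next I measure positions.

```bash
cat > h.py <<'E'
from station import robot
import numpy as np, cv2
def und(c,px):
    px=np.asarray(px,float).reshape(-1,2);K=c["K"]
    d=np.array([c["k1"],0,0,0,0.])
    return cv2.undistortPoints(px.reshape(-1,1,2),K,d).reshape(-1,2)
def onplane(c,px,z):
    n=und(c,px);T=c["world_to_cam"];R=T[:3,:3];o=-R.T@T[:3,3]
    d=np.c_[n,np.ones(len(n))]@R
    return o+d*((z-o[2])/d[:,2])[:,None]
def cloud(c):
    z=c["z_map"];v,u=np.mgrid[:480,:640]
    n=und(c,np.c_[u.ravel(),v.ravel()]);T=c["world_to_cam"]
    P=np.c_[n,np.ones(len(n))]*z.reshape(-1,1)
    W=(P-T[:3,3])@T[:3,:3];W[z.ravel()==0]=np.nan
    return W.reshape(480,640,3)
def proj(c,p):
    p=np.asarray(p,float).reshape(-1,3)
    T=c["world_to_cam"];q=p@T[:3,:3].T+T[:3,3];n=q[:,:2]/q[:,2:]
    r2=(n**2).sum(1,keepdims=True);n=n*(1+c["k1"]*r2)
    return n@c["K"][:2,:2].T+c["K"][:2,2]
E
python3 - <<'E'
from h import *
for n in("top","scene"):
    c=robot.read_camera(n);W=cloud(c);im=c["image"]
    cv2.imwrite(f"pics/{n}1.png",im)
    hsv=cv2.cvtColor(im,cv2.COLOR_BGR2HSV)
    for nm in("caliper","cylinder","jug","fin","jaw_face","fixed_face","lever_pad","jug2","bar"):
        for d in robot.spot_point(n,nm)[:2]:
            r,cc=d["centre"];u,v=cc*640,r*480
            zz={"caliper":0,"cylinder":.005,"jug":0,"fin":.072,"jaw_face":.031,"fixed_face":.031,"lever_pad":.094,"jug2":0,"bar":.005}[nm]
            print(n,nm,round(d["score"],2),round(u),round(v),onplane(c,[u,v],zz).round(4)[0])
    for nm in("cylinder","jug","caliper","fin"):
        for d in robot.regions_of(n,nm)[:1]:
            p=W[d["pixels"]];p=p[~np.isnan(p[:,0])]
            print(n,nm,"reg",round(d["score"],2),len(p),p.min(0).round(3),np.median(p,0).round(3),p.max(0).round(3))
            if nm=="cylinder":
                t=p[p[:,2]>.137];print("  top",len(t),(t.min(0)+t.max(0)).round(4)/2,t.mean(0).round(4), t.max(0)-t.min(0))
            if nm=="caliper":
                b=p[(p[:,2]<.018)&(p[:,2]>.005)]
                r=cv2.minAreaRect((b[:,:2]*1000).astype(np.float32));print("  bed",r,cv2.boxPoints(r).round(1).tolist())
E
```

```text
top caliper 0.64 356 274 [ 0.5087 -0.1476  0.    ]
top caliper 0.26 210 218 [0.616  0.2027 0.    ]
top cylinder 0.72 374 178 [ 0.7396 -0.1756  0.005 ]
top jug 0.82 207 214 [0.6268 0.2105 0.    ]
top jug 0.55 196 286 [0.4558 0.2149 0.    ]
top fin 0.94 345 287 [ 0.4695 -0.1196  0.072 ]
top jaw_face 0.53 314 262 [ 0.5251 -0.0483  0.031 ]
top fixed_face 0.61 316 259 [ 0.5329 -0.0525  0.031 ]
top lever_pad 0.56 314 258 [ 0.5228 -0.0486  0.094 ]
top lever_pad 0.52 369 298 [ 0.4477 -0.1723  0.094 ]
top jug2 0.82 207 214 [0.6268 0.2105 0.    ]
top jug2 0.55 196 286 [0.4558 0.2149 0.    ]
top bar 0.96 196 287 [0.4536 0.2143 0.005 ]
top cylinder reg 0.57 448 [0.601 0.196 0.015] [0.612 0.207 0.131] [0.636 0.23  0.154]
  top 213 [0.61905 0.2133  0.14545] [0.6184 0.2126 0.1452] [0.03487634 0.03424676 0.0167269 ]
top jug reg 0.94 1187 [ 0.405  0.152 -0.007] [0.449 0.214 0.045] [0.507 0.291 0.137]
top caliper reg 0.76 10008 [ 0.414 -0.31  -0.006] [ 0.507 -0.152  0.014] [0.61  0.002 0.103]
  bed ((509.8457336425781, -153.63009643554688), (173.69461059570312, 303.2264709472656), 4.862307548522949) [
[... 967 characters left out ...]
[0.602 0.19  0.017] [0.624 0.2   0.116] [0.638 0.247 0.155]
  top 123 [0.6196  0.21075 0.1459 ] [0.6206 0.2088 0.1444] [0.03553124 0.03968334 0.01762337]
scene jug reg 0.87 699 [ 0.406  0.146 -0.001] [0.465 0.181 0.054] [0.5   0.278 0.091]
scene caliper reg 0.82 6562 [ 0.416 -0.312 -0.006] [ 0.515 -0.172  0.015] [0.607 0.011 0.106]
  bed ((510.885498046875, -154.8769073486328), (173.73855590820312, 305.8287048339844), 4.092323303222656) [[413.29998779296875, -8.600000381469727], [435.20001220703125, -313.6000061035156], [608.4000244140625, -301.20001220703125], [586.5999755859375, 3.799999952316284]]
scene fin reg 0.87 1520 [ 0.408 -0.195 -0.004] [ 0.486 -0.119  0.047] [ 0.57  -0.041  0.106]
```

Run:
```python
from h import *
from scipy.spatial.transform import Rotation as Ro
for n in("top","scene"):
    c=robot.read_camera(n);W=cloud(c);im=c["image"];hsv=cv2.cvtColor(im,cv2.COLOR_BGR2HSV)
    w=(np.abs(W[...,0]-.51)<.13)&(np.abs(W[...,1]+.155)<.18)
    m=w&(hsv[...,0]>5)&(hsv[...,0]<22)&(hsv[...,1]>120)
    v,u=np.nonzero(m);p=onplane(c,np.c_[u,v],.012)[:,:2]*1000
    r=cv2.minAreaRect(p.astype(np.float32));print(n,"wood",r)
    # components in caliper frame by depth
    ctr=np.array([.511,-.154]);th=np.deg2rad(4.5);R=np.array([[np.cos(th),-np.sin(th)],[np.sin(th),np.cos(th)]])
    L=(W[...,:2]-ctr)@R
    def st(lbl,k):
        q=np.c_[L[k],W[k][:,2]]*1000
        if len(q)<4:print(lbl,len(q));return
        print(lbl,len(q),np.percentile(q,[3,50,97],axis=0).round(1).tolist())
    st("fin",w&(W[...,2]>.078)&(L[...,1]>-0.0)&(L[...,0]<.0))
    st("lever",w&(W[...,2]>.065)&(L[...,1]<-0.0)&(L[...,0]<.0))
    st("jaws",w&(W[...,2]>.035)&(W[...,2]<.06)&(L[...,0]>.0))
    st("fixed+sl near",w&(W[...,2]>.044)&(W[...,2]<.056)&(L[...,0]>.0))
    k=w&(W[...,2]>.044)&(W[...,2]<.056)&(L[...,0]>.0)
    print(np.histogram(L[k][:,1]*1000,bins=np.arange(60,150,4)))
print(Ro.from_rotvec(robot.state()["tcp_rot"]).as_matrix().round(3))
im=cv2.imread("pics/top1.png")[220:330,280:440];cv2.imwrite("pics/crop1.png",cv2.resize(im,None,fx=5,fy=5,interpolation=cv2.INTER_CUBIC))
```

```text
top wood ((510.670166015625, -153.36819458007812), (167.2979278564453, 298.5996398925781), 4.191172122955322)
fin 134 [[-53.1, 37.7, 82.1], [-37.0, 46.1, 90.9], [-18.3, 52.7, 95.6]]
lever 194 [[-81.3, -18.7, 66.2], [-56.0, -11.2, 85.3], [-26.0, -3.6, 101.6]]
jaws 447 [[1.8, 85.9, 45.6], [32.0, 112.6, 50.3], [61.4, 130.3, 55.5]]
fixed+sl near 434 [[2.1, 85.9, 45.9], [31.3, 113.7, 50.3], [61.5, 130.3, 55.1]]
(array([ 0,  0,  0,  0,  0,  0, 35, 46, 55, 55,  0,  0,  0, 53, 55, 55, 26,
       54,  0,  0,  0,  0]), array([ 60,  64,  68,  72,  76,  80,  84,  88,  92,  96, 100, 104, 108,
       112, 116, 120, 124, 128, 132, 136, 140, 144, 148]))
scene wood ((512.056640625, -156.7289581298828), (169.65919494628906, 297.8667297363281), 4.343092441558838)
fin 99 [[-50.8, 34.6, 78.7], [-32.9, 40.8, 88.7], [-16.5, 51.4, 97.0]]
lever 152 [[-78.9, -22.2, 65.6], [-53.9, -14.3, 83.5], [-25.5, -5.1, 100.6]]
jaws 399 [[2.4, 81.8, 36.8], [34.6, 109.5, 48.9], [64.9, 128.8, 54.9]]
fixed+sl near 311 [[2.4, 82.3, 44.6], [34.4, 109.6, 49.6], [64.8, 129.0, 54.5]]
(array([ 0,  0,  0,  0,  2, 27, 37, 30, 29, 20,  3,  3, 30, 31, 29, 23, 29,
       17,  1,  0,  0,  0]), array([ 60,  64,  68,  72,  76,  80,  84,  88,  92,  96, 100, 104, 108,
       112, 116, 120, 124, 128, 132, 136, 140, 144, 148]))
[[-0.     0.351  0.936]
 [ 0.     0.936 -0.351]
 [-1.     0.    -0.   ]]
```

View pics/crop1.png

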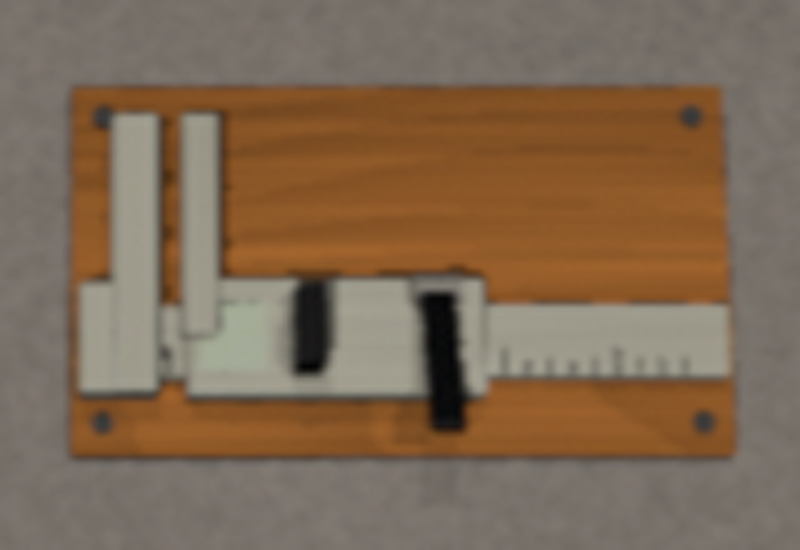

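The crop shows the caliper with its jaw open about 11 mm, the fin at crop (311,325) and the lever at (442,360). The caliper's centre is at about (0.511,-0.155) with a yaw of about 4.3°, and the fin is near world (0.473,-0.114).

```bash
python3 -m creep '[{"dr":[-0.108,0,0],"dp":[0,0,0],"hand":0},{"dr":[-0.108,0,0],"dp":[0,0,0],"hand":0},{"dr":[-0.108,0,0],"dp":[0,0,0],"hand":0},{"dr":[-0.108,0,0],"dp":[0,0,0],"hand":0}]'
python3 -m creep '[{"dr":[0,0,0],"dp":[0,-20,7],"hand":0},{"dr":[0,0,0],"dp":[0,-36,13],"hand":0},{"dr":[0,0,0],"dp":[0,-36,13],"hand":0},{"dr":[0,0,0],"dp":[0,-36,13],"hand":0},{"dr":[0,0,0],"dp":[0,-36,13],"hand":0},{"dr":[0,0,0],"dp":[0,-36,13],"hand":0},{"dr":[0,0,0],"dp":[0,-36,13],"hand":0},{"dr":[0,0,0],"dp":[0,-36,13],"hand":0},{"dr":[0,0,0],"dp":[0,-36,13],"hand":0},{"dr":[0,0,0],"dp":[0,-36,13],"hand":0},{"dr":[0,0,0],"dp":[0,-36,13],"hand":0},{"dr":[0,0,0],"dp":[0,-36,13],"hand":0},{"dr":[0,0,0],"dp":[0,-36,13],"hand":0},{"dr":[0,0,0],"dp":[0,-36,13],"hand":0},{"dr":[0,0,0],"dp":[0,-36,13],"hand":0},{"dr":[0,0,0],"dp":[0,-36,13],"hand":0},{"dr":[0,0,0],"dp":[0,-36,13],"hand":0},{"dr":[0,0,0],"dp":[0,-36,13],"hand":0},{"dr":[0,0,0],"dp":[0,-16,5],"hand":0},{"dr":[0,0,0],"dp":[0,0,0],"hand":0}]'
cat > d.py <<'E'
# usage: d.py x y z yawdeg : tool-frame delta to target TCP
import sys;from h import *;from scipy.spatial.transform import Rotation as Ro
s=robot.state();M=Ro.from_rotvec(s["tcp_rot"]).as_matrix()
t=np.array(list(map(float,sys.argv[1:4])))
yaw=np.degrees(np.arctan2(-M[0,1],M[1,1]))
print("clock",s["clock"],"pos",s["ee_pos"].round(4),"yaw",yaw.round(2),"tilt",M[:,0].round(4),"F",s["ft_force"].round(2),"open",round(s["opening"],4))
print("dp mm",((t-s["ee_pos"])@M*1000).round(1),"dr x",round(-np.radians(float(sys.argv[4])-yaw),4))
E
python3 d.py 0.4728 -0.1137 0.129 4.25
```

```text
clock: 1.93
ee_pos: [0.1931, 0.515, 0.3039]
tcp_rot: [-0.062, 1.57, 0.062]
ft_force: [0.1, 0.2, -0.4]
opening: 0.0427
clock: 3.6
ee_pos: [0.4739, -0.1172, 0.3034]
tcp_rot: [-0.055, 1.57, 0.054]
ft_force: [0.0, -0.0, 0.1]
opening: 0.0429
clock 3.6 pos [ 0.4739 -0.1172  0.3034] yaw 4.0 tilt [-1.e-04 -4.e-04 -1.e+00] F [ 0.03 -0.04  0.12] open 0.0429
dp mm [174.4   3.6  -0.8] dr x -0.0044
```

```bash
python3 -m creep '[{"dr":[0,0,0],"dp":[30,3,-1],"hand":0},{"dr":[0,0,0],"dp":[35,0,0],"hand":0},{"dr":[0,0,0],"dp":[35,0,0],"hand":0},{"dr":[0,0,0],"dp":[30,0,0],"hand":0},{"dr":[0,0,0],"dp":[20,0,0],"hand":0},{"dr":[0,0,0],"dp":[10,0,0],"hand":0},{"dr":[0,0,0],"dp":[0,0,0],"hand":0}]'
python3 - <<'E'
from h import *
for n in("top","scene"):
    c=robot.read_camera(n);im=c["image"]
    u,v=proj(c,[.473,-.114,.08])[0].astype(int);cr=im[max(0,v-60):v+60,u-80:u+80];cv2.imwrite(f"pics/{n}2.png",cv2.resize(cr,None,fx=4,fy=4))
E
cd pics; python3 -c "
import cv2,numpy as np
a,b=[cv2.imread(f'{n}2.png') for n in('top','scene')];cv2.imwrite('c2.png',cv2.resize(np.hstack([a,b]),(800,300)))"; cd ..; python3 d.py 0.4728 -0.1137 0.129 4.25
```

```text
clock: 4.18
ee_pos: [0.4706, -0.1098, 0.1422]
tcp_rot: [-0.056, 1.574, 0.06]
ft_force: [-0.1, -0.2, -0.2]
opening: 0.043
clock 4.2833 pos [ 0.4717 -0.1106  0.1445] yaw 4.24 tilt [ 1.e-04  0.e+00 -1.e+00] F [-0.14 -0.18 -0.14] open 0.0424
dp mm [15.5 -3.2  0.9] dr x -0.0001
```

View pics/c2.png

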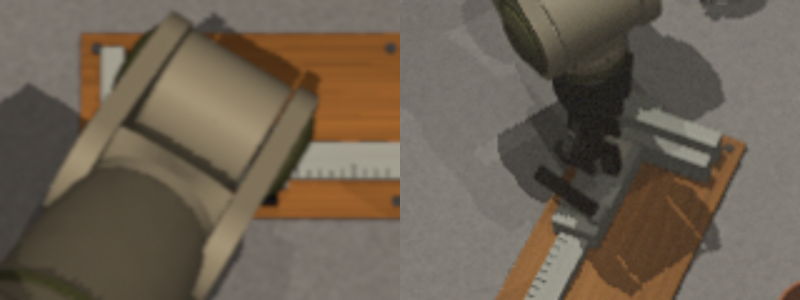

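In the scene view the fingers straddle the fin (around (600,150) in the crop), with the lever behind and clear of them. I go down and grip.

```bash
python3 -m creep '[{"dr":[0,0,0],"dp":[8,-3,0],"hand":0},{"dr":[0,0,0],"dp":[6,0,0],"hand":0},{"dr":[0,0,0],"dp":[0,0,0],"hand":0},{"dr":[0,0,0],"dp":[0,0,0],"hand":-1},{"dr":[0,0,0],"dp":[0,0,0],"hand":-1},{"dr":[0,0,0],"dp":[0,0,0],"hand":-1},{"dr":[0,0,0],"dp":[0,0,0],"hand":-1},{"dr":[0,0,0],"dp":[0,0,0],"hand":-1},{"dr":[0,0,0],"dp":[0,0,0],"hand":-1}]'; python3 d.py 0.4728 -0.1137 0.129 4.25
```

```text
clock: 5.03
ee_pos: [0.4719, -0.1143, 0.1303]
tcp_rot: [-0.058, 1.57, 0.057]
ft_force: [-1.4, 0.9, 7.0]
opening: 0.0135
clock 5.0333 pos [ 0.4719 -0.1143  0.1303] yaw 4.2 tilt [ 4.e-04 -1.e-04 -1.e+00] F [-1.39  0.87  6.97] open 0.0135
dp mm [1.3 0.5 0.9] dr x -0.0008
```

```bash
python3 -m creep '[{"dr":[0,0,0],"dp":[-1,-3,0],"hand":-1},{"dr":[0,0,0],"dp":[0,-7,0],"hand":-1},{"dr":[0,0,0],"dp":[0,-12,0],"hand":-1},{"dr":[0,0,0],"dp":[0,-12,0],"hand":-1},{"dr":[0,0,0],"dp":[0,-12,0],"hand":-1},{"dr":[0,0,0],"dp":[0,-12,0],"hand":-1},{"dr":[0,0,0],"dp":[0,-8,0],"hand":-1},{"dr":[0,0,0],"dp":[0,-4,0],"hand":-1},{"dr":[0,0,0],"dp":[0,0,0],"hand":-1},{"dr":[0,0,0],"dp":[0,0,0],"hand":-1}]'; python3 d.py 0.4728 -0.1137 0.129 4.25
```

```text
clock: 5.87
ee_pos: [0.4773, -0.1848, 0.1304]
tcp_rot: [-0.058, 1.57, 0.057]
ft_force: [5.4, -1.9, -12.0]
opening: 0.013
clock 5.8667 pos [ 0.4773 -0.1848  0.1304] yaw 4.17 tilt [ 4.e-04 -7.e-04 -1.e+00] F [  5.41  -1.9  -11.95] open 0.013
dp mm [ 1.3 71.2  0.7] dr x -0.0014
```

```bash
python3 -m creep '[{"dr":[0,0,0],"dp":[0,0,0],"hand":0},{"dr":[0,0,0],"dp":[0,0,0],"hand":0},{"dr":[0,0,0],"dp":[0,0,0],"hand":0},{"dr":[0,0,0],"dp":[-10,0,0],"hand":0},{"dr":[0,0,0],"dp":[-30,0,0],"hand":0},{"dr":[0,0,0],"dp":[-30,0,0],"hand":0},{"dr":[0,0,0],"dp":[-30,0,0],"hand":0},{"dr":[0,0,0],"dp":[-30,0,0],"hand":1},{"dr":[0,0,0],"dp":[0,0,0],"hand":1}]'
python3 -m creep '[{"dr":[0,0,0],"dp":[0,20,9],"hand":1},{"dr":[0,0,0],"dp":[0,32,14],"hand":1},{"dr":[0,0,0],"dp":[0,32,14],"hand":1},{"dr":[0,0,0],"dp":[0,32,14],"hand":1},{"dr":[0,0,0],"dp":[0,32,14],"hand":1},{"dr":[0,0,0],"dp":[0,32,14],"hand":1},{"dr":[0,0,0],"dp":[0,32,14],"hand":1},{"dr":[0,0,0],"dp":[0,32,14],"hand":1},{"dr":[0,0,0],"dp":[0,32,14],"hand":1},{"dr":[0,0,0],"dp":[0,32,14],"hand":1},{"dr":[0,0,0],"dp":[0,32,14],"hand":1},{"dr":[0,0,0],"dp":[0,32,14],"hand":1},{"dr":[0,0,0],"dp":[0,13,8],"hand":1},{"dr":[0,0,0],"dp":[0,0,0],"hand":1},{"dr":[0,0,0],"dp":[0,0,0],"hand":1}]'
python3 d.py 0.6195 0.212 0.174 4.25
python3 - <<'E'
from h import *
c=robot.read_camera("scene");W=cloud(c);im=c["image"];cv2.imwrite("pics/s3.png",im)
L=(W[...,:2]-[.511,-.155])@np.array([[.9973,-.0741],[.0741,.9973]])
k=(W[...,2]>.044)&(W[...,2]<.056)&(L[...,0]>.0)&(L[...,0]<.07)&(abs(L[...,1])<.15)
print(np.histogram(L[k][:,1]*1000,bins=np.arange(-10,140,5)))
E
```

```text
clock: 6.62
ee_pos: [0.478, -0.1847, 0.2667]
tcp_rot: [-0.063, 1.562, 0.053]
ft_force: [0.2, 0.3, -0.1]
opening: 0.0654
clock: 7.87
ee_pos: [0.6191, 0.2128, 0.2603]
tcp_rot: [-0.059, 1.571, 0.058]
ft_force: [-0.2, 0.2, 0.4]
opening: 0.0853
clock 7.8667 pos [0.6191 0.2128 0.2603] yaw 4.27 tilt [-8.e-04 -6.e-04 -1.e+00] F [-0.21  0.2   0.38] open 0.0853
dp mm [86.3 -0.8  0.4] dr x 0.0003
(array([ 0,  0,  0,  3, 46, 44, 39, 17,  0,  0,  0,  0,  0,  0,  0,  0,  0,
        0,  0,  0,  0,  0,  0,  4, 40, 42, 38, 35, 10]), array([-10,  -5,   0,   5,  10,  15,  20,  25,  30,  35,  40,  45,  50,
        55,  60,  65,  70,  75,  80,  85,  90,  95, 100, 105, 110, 115,
       120, 125, 130, 135]))
```

View pics/s3.png

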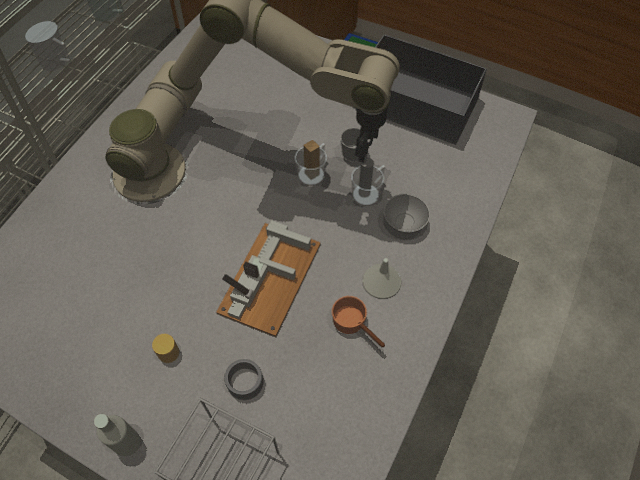

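The jaw is now open about 81 mm: the sliding jaw is at (277,266) and the fixed jaw at (295,235). The gripper is above the cylinder at (366,150). I descend and grip.

```bash
python3 -m creep '[{"dr":[0,0,0],"dp":[20,-1,0],"hand":1},{"dr":[0,0,0],"dp":[25,0,0],"hand":1},{"dr":[0,0,0],"dp":[20,0,0],"hand":1},{"dr":[0,0,0],"dp":[12,0,0],"hand":1},{"dr":[0,0,0],"dp":[9,0,0],"hand":1},{"dr":[0,0,0],"dp":[0,0,0],"hand":1},{"dr":[0,0,0],"dp":[0,0,0],"hand":0.5},{"dr":[0,0,0],"dp":[0,0,0],"hand":0},{"dr":[0,0,0],"dp":[0,0,0],"hand":-0.2},{"dr":[0,0,0],"dp":[0,0,0],"hand":-0.5},{"dr":[0,0,0],"dp":[0,0,0],"hand":-1},{"dr":[0,0,0],"dp":[0,0,0],"hand":-1},{"dr":[0,0,0],"dp":[0,0,0],"hand":-1},{"dr":[0,0,0],"dp":[0,0,0],"hand":-1}]'; python3 d.py 0.6195 0.212 0.174 4.25
python3 - <<'E'
from h import *
c=robot.read_camera("scene");im=c["image"]
cr=im[100:220,290:450];cv2.imwrite("pics/s4.png",cv2.resize(cr,None,fx=5,fy=5,interpolation=cv2.INTER_CUBIC))
E
```

```text
clock: 9.08
ee_pos: [0.6198, 0.2117, 0.176]
tcp_rot: [-0.057, 1.568, 0.058]
ft_force: [-1.0, 1.8, 6.4]
opening: 0.0351
clock 9.0833 pos [0.6198 0.2117 0.176 ] yaw 4.21 tilt [ 2.e-03  8.e-04 -1.e+00] F [-1.04  1.82  6.36] open 0.0351
dp mm [ 2.   0.3 -0.2] dr x -0.0007
```

View pics/s4.png

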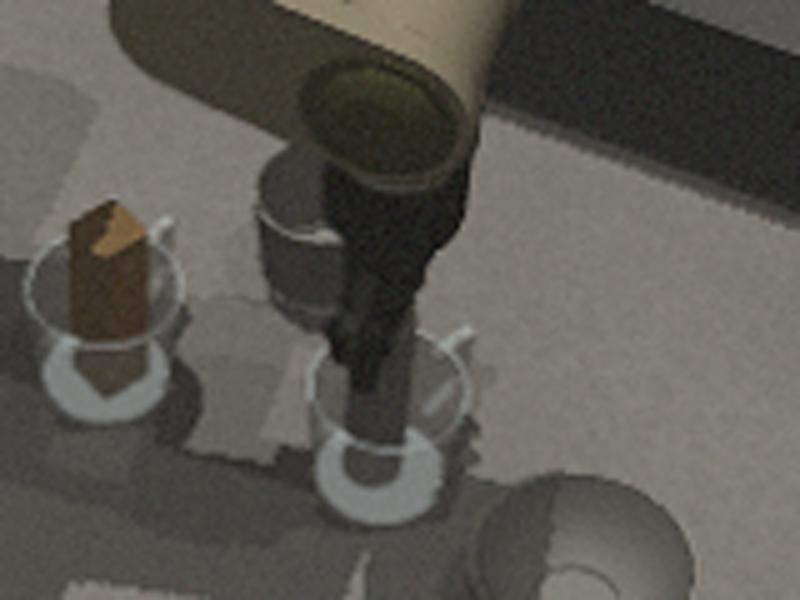

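The cylinder is gripped upright at (385,380) in the crop, fingers above the jug's rim. I lift it.

```bash
python3 -m creep '[{"dr":[0,0,0],"dp":[-8,0,0],"hand":-1},{"dr":[0,0,0],"dp":[-15,0,0],"hand":-1},{"dr":[0,0,0],"dp":[-22,0,0],"hand":-1},{"dr":[0,0,0],"dp":[-22,0,0],"hand":-1},{"dr":[0,0,0],"dp":[-22,0,0],"hand":-1},{"dr":[0,0,0],"dp":[-20,0,0],"hand":-1},{"dr":[0,0,0],"dp":[-12,0,0],"hand":-1},{"dr":[0,0,0],"dp":[-4,0,0],"hand":-1},{"dr":[0,0,0],"dp":[0,0,0],"hand":-1},{"dr":[0,0,0],"dp":[0,0,0],"hand":-1}]'
python3 - <<'E'
from h import *
c=robot.read_camera("scene");im=c["image"]
cr=im[60:220,290:450];cv2.imwrite("pics/s5.png",cv2.resize(cr,None,fx=3.7,fy=3.7,interpolation=cv2.INTER_CUBIC))
R=np.array([[.9973,-.0741],[.0741,.9973]])
t=np.array([.511,-.155])+R@[.030,.084];print(t)
E
python3 d.py 0.5347 -0.069 0.30 4.25
```

```text
clock: 9.97
ee_pos: [0.6192, 0.2112, 0.2988]
tcp_rot: [-0.058, 1.572, 0.057]
ft_force: [1.1, -0.2, -3.4]
opening: 0.0351
[ 0.5346946 -0.0690038]
clock 10.0167 pos [0.6192 0.2112 0.2984] yaw 4.19 tilt [-2.8e-03 -6.0e-04 -1.0e+00] F [-0.3   0.05 -4.53] open 0.0348
dp mm [  -1.2 -273.3 -104.7] dr x -0.001
```

View pics/s5.png

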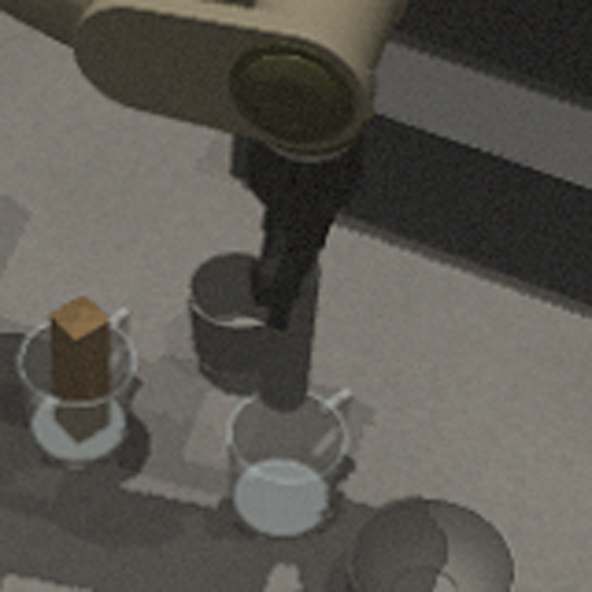

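The cylinder hangs upright above the empty jug, its foot at about (285,400), and the wrist reads -4.5 N. I carry it to the caliper.

```bash
python3 -m creep '[{"dr":[0,0,0],"dp":[0,-8,-3],"hand":-1},{"dr":[0,0,0],"dp":[0,-16,-6],"hand":-1},{"dr":[0,0,0],"dp":[0,-25,-9.6],"hand":-1},{"dr":[0,0,0],"dp":[0,-25,-9.6],"hand":-1},{"dr":[0,0,0],"dp":[0,-25,-9.6],"hand":-1},{"dr":[0,0,0],"dp":[0,-25,-9.6],"hand":-1},{"dr":[0,0,0],"dp":[0,-25,-9.6],"hand":-1},{"dr":[0,0,0],"dp":[0,-25,-9.6],"hand":-1},{"dr":[0,0,0],"dp":[0,-25,-9.6],"hand":-1},{"dr":[0,0,0],"dp":[0,-25,-9.6],"hand":-1},{"dr":[0,0,0],"dp":[0,-25,-9.6],"hand":-1},{"dr":[0,0,0],"dp":[0,-16,-6],"hand":-1},{"dr":[0,0,0],"dp":[0,-8,-3],"hand":-1},{"dr":[0,0,0],"dp":[0,0,0],"hand":-1},{"dr":[0,0,0],"dp":[0,0,0],"hand":-1},{"dr":[0,0,0],"dp":[0,0,0],"hand":-1}]'
python3 - <<'E'
from h import *
c=robot.read_camera("scene");im=c["image"];W=cloud(c)
cr=im[130:310,200:360];cv2.imwrite("pics/s6.png",cv2.resize(cr,None,fx=3.3,fy=3.3,interpolation=cv2.INTER_CUBIC))
for d in robot.regions_of("scene","cylinder")[:2]:
    p=W[d["pixels"]];p=p[~np.isnan(p[:,0])];print(d["score"],len(p),np.percentile(p,[5,50,95],axis=0).round(3))
E
python3 d.py 0.5347 -0.069 0.183 4.25
```

```text
clock: 11.35
ee_pos: [0.5354, -0.0677, 0.2997]
tcp_rot: [-0.058, 1.57, 0.059]
ft_force: [-0.3, 0.6, -2.3]
opening: 0.0346
0.8 386 [[ 0.528 -0.085  0.135]
 [ 0.549 -0.079  0.191]
 [ 0.555 -0.061  0.268]]
clock 11.45 pos [ 0.5355 -0.0676  0.2998] yaw 4.27 tilt [-1.e-04  2.e-04 -1.e+00] F [ 0.08 -0.08 -3.38] open 0.0348
dp mm [116.8  -1.4  -0.9] dr x 0.0004
```

View pics/s6.png

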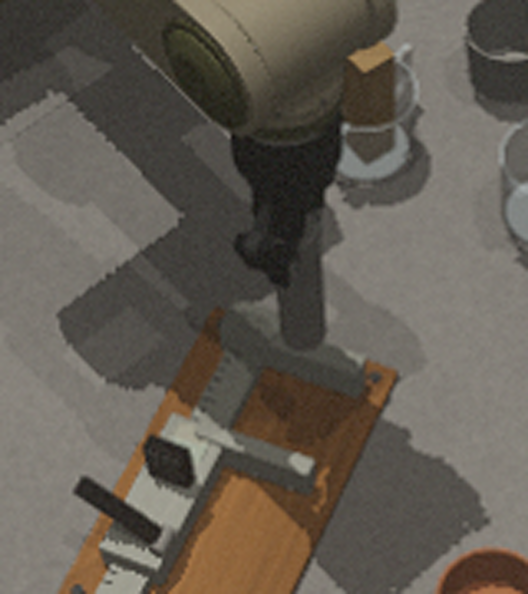

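The cylinder hangs vertical at (303,290) in the crop, above the gap between the jaws. I lower it 4 mm further from the fixed jaw for clearance.

```bash
python3 -m creep '[{"dr":[0,0,0],"dp":[10,-4,-1],"hand":-1},{"dr":[0,0,0],"dp":[20,0,0],"hand":-1},{"dr":[0,0,0],"dp":[20,0,0],"hand":-1},{"dr":[0,0,0],"dp":[20,0,0],"hand":-1},{"dr":[0,0,0],"dp":[20,0,0],"hand":-1},{"dr":[0,0,0],"dp":[12,0,0],"hand":-1},{"dr":[0,0,0],"dp":[6,0,0],"hand":-1},{"dr":[0,0,0],"dp":[2,0,0],"hand":-1},{"dr":[0,0,0],"dp":[0,0,0],"hand":-1},{"dr":[0,0,0],"dp":[0,0,0],"hand":-1},{"dr":[0,0,0],"dp":[0,0,0],"hand":-1}]'
python3 d.py 0.535 -0.073 0.183 4.25
python3 - <<'E'
from h import *
c=robot.read_camera("scene");im=c["image"]
cr=im[130:310,200:360];cv2.imwrite("pics/s7.png",cv2.resize(cr,None,fx=3.3,fy=3.3,interpolation=cv2.INTER_CUBIC))
E
```

```text
clock: 12.37
ee_pos: [0.535, -0.0726, 0.1908]
tcp_rot: [-0.058, 1.568, 0.057]
ft_force: [-0.2, -0.3, -2.6]
opening: 0.0354
clock 12.3667 pos [ 0.535  -0.0726  0.1908] yaw 4.2 tilt [ 1.7e-03 -6.0e-04 -1.0e+00] F [-0.22 -0.33 -2.59] open 0.0354
dp mm [ 7.8 -0.4 -0. ] dr x -0.0008
```

View pics/s7.png

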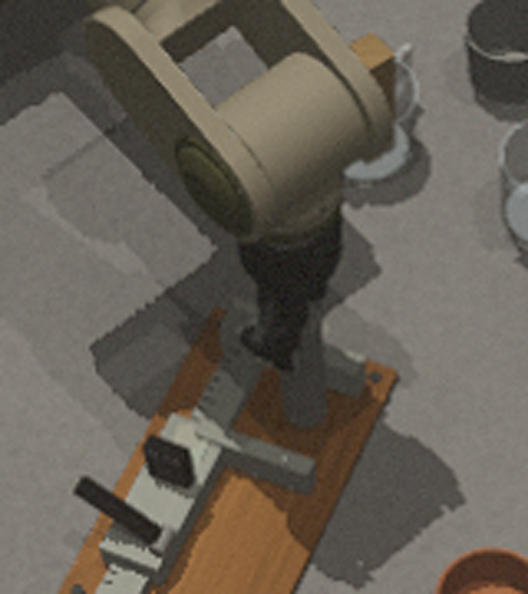

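The cylinder is between the jaws and not touching either, its foot at about (305,420) and about 8 mm above the bed. I creep it down.

```bash
python3 -m creep '[{"dr":[0,0,0],"dp":[2,0,0],"hand":-1},{"dr":[0,0,0],"dp":[2,0,0],"hand":-1},{"dr":[0,0,0],"dp":[1,0,0],"hand":-1},{"dr":[0,0,0],"dp":[0,0,0],"hand":-1},{"dr":[0,0,0],"dp":[0,0,0],"hand":-1}]'
python3 -m creep '[{"dr":[0,0,0],"dp":[1,0,0],"hand":-1},{"dr":[0,0,0],"dp":[0,0,0],"hand":-1},{"dr":[0,0,0],"dp":[0,0,0],"hand":-1}]'
python3 -m creep '[{"dr":[0,0,0],"dp":[1,0,0],"hand":-1},{"dr":[0,0,0],"dp":[0,0,0],"hand":-1},{"dr":[0,0,0],"dp":[0,0,0],"hand":-1}]'
```

```text
clock: 12.83
ee_pos: [0.5346, -0.0726, 0.1849]
tcp_rot: [-0.057, 1.57, 0.058]
ft_force: [-0.0, 0.1, -2.9]
opening: 0.0348
clock: 13.08
ee_pos: [0.5346, -0.0726, 0.1839]
tcp_rot: [-0.057, 1.57, 0.057]
ft_force: [0.4, 1.1, -2.4]
opening: 0.0353
clock: 13.33
ee_pos: [0.5347, -0.0726, 0.183]
tcp_rot: [-0.058, 1.57, 0.057]
ft_force: [1.4, -0.7, -2.5]
opening: 0.0348
```

```bash
python3 -m creep '[{"dr":[0,0,0],"dp":[0.7,0,0],"hand":-1},{"dr":[0,0,0],"dp":[0,0,0],"hand":-1},{"dr":[0,0,0],"dp":[0,0,0],"hand":-1}]'
python3 -m creep '[{"dr":[0,0,0],"dp":[0.7,0,0],"hand":-1},{"dr":[0,0,0],"dp":[0,0,0],"hand":-1},{"dr":[0,0,0],"dp":[0,0,0],"hand":-1}]'
```

```text
clock: 13.58
ee_pos: [0.5348, -0.0726, 0.183]
tcp_rot: [-0.058, 1.569, 0.057]
ft_force: [-0.7, 0.3, 5.1]
opening: 0.0349
clock: 13.83
ee_pos: [0.535, -0.0726, 0.1829]
tcp_rot: [-0.058, 1.568, 0.057]
ft_force: [-1.6, 1.9, 11.9]
opening: 0.0347
```

The cylinder is on the bed: the height stopped at 0.183 as predicted and the force is rising. I release and retreat upward.

```bash
python3 -m creep '[{"dr":[0,0,0],"dp":[-0.7,0,0],"hand":-1},{"dr":[0,0,0],"dp":[0,0,0],"hand":0.3},{"dr":[0,0,0],"dp":[0,0,0],"hand":1},{"dr":[0,0,0],"dp":[0,0,0],"hand":1},{"dr":[0,0,0],"dp":[0,0,0],"hand":1},{"dr":[0,0,0],"dp":[-8,0,0],"hand":1},{"dr":[0,0,0],"dp":[-25,0,0],"hand":1},{"dr":[0,0,0],"dp":[-35,0,0],"hand":1},{"dr":[0,0,0],"dp":[-35,0,0],"hand":1},{"dr":[0,0,0],"dp":[-10,0,0],"hand":0},{"dr":[0,0,0],"dp":[0,-10,-5],"hand":0},{"dr":[0,0,0],"dp":[0,-30,-18],"hand":0},{"dr":[0,0,0],"dp":[0,-35,-20],"hand":0},{"dr":[0,0,0],"dp":[0,-25,-15],"hand":0},{"dr":[0,0,0],"dp":[0,0,0],"hand":0},{"dr":[0,0,0],"dp":[0,0,0],"hand":0}]'
python3 - <<'E'
from h import *
c=robot.read_camera("scene");im=c["image"];W=cloud(c)
cr=im[130:310,200:360];cv2.imwrite("pics/s8.png",cv2.resize(cr,None,fx=3.3,fy=3.3,interpolation=cv2.INTER_CUBIC))
for d in robot.regions_of("scene","cylinder")[:2]:
    p=W[d["pixels"]];p=p[~np.isnan(p[:,0])];print(d["score"],len(p),np.percentile(p,[5,50,95],axis=0).round(3))
E
python3 d.py 0.4773 -0.1848 0.1304 4.2
```

```text
clock: 15.17
ee_pos: [0.483, -0.1781, 0.2942]
tcp_rot: [-0.054, 1.572, 0.056]
ft_force: [0.7, 0.3, -0.5]
opening: 0.0428
0.7 502 [[ 0.525 -0.089  0.022]
 [ 0.543 -0.082  0.107]
 [ 0.553 -0.061  0.154]]
clock 15.2667 pos [ 0.4839 -0.1765  0.2945] yaw 4.18 tilt [-1.1e-03  9.0e-04 -1.0e+00] F [0.61 1.08 0.4 ] open 0.0427
dp mm [164.1  -8.   -7. ] dr x -0.0004
```

View pics/s8.png

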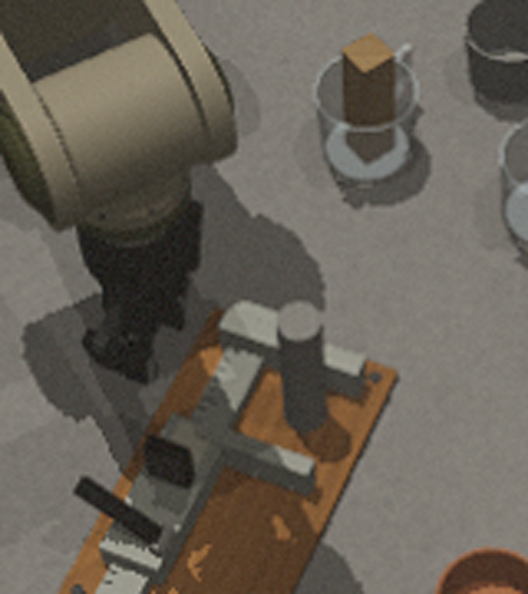

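The cylinder stands alone and upright between the jaws, top at (300,320) and foot at about (305,420), with the fin at (168,460). I return to the fin.

```bash
python3 -m creep '[{"dr":[0,0,0],"dp":[20,-8,-7],"hand":0},{"dr":[0,0,0],"dp":[35,0,0],"hand":0},{"dr":[0,0,0],"dp":[35,0,0],"hand":0},{"dr":[0,0,0],"dp":[32,0,0],"hand":0},{"dr":[0,0,0],"dp":[20,0,0],"hand":0},{"dr":[0,0,0],"dp":[12,0,0],"hand":0},{"dr":[0,0,0],"dp":[5,0,0],"hand":0},{"dr":[0,0,0],"dp":[0,0,0],"hand":0},{"dr":[0,0,0],"dp":[0,0,0],"hand":0}]'; python3 d.py 0.4773 -0.1848 0.132 4.2
```

```text
clock: 16.02
ee_pos: [0.4781, -0.1847, 0.1367]
tcp_rot: [-0.059, 1.57, 0.058]
ft_force: [-0.0, 0.5, 0.3]
opening: 0.0426
clock 16.0167 pos [ 0.4781 -0.1847  0.1367] yaw 4.26 tilt [ 5.e-04 -3.e-04 -1.e+00] F [-0.02  0.47  0.33] open 0.0426
dp mm [ 4.7 -0.  -0.8] dr x 0.001
```

```bash
python3 -m creep '[{"dr":[0,0,0],"dp":[3,0,-0.8],"hand":0},{"dr":[0,0,0],"dp":[0,0,0],"hand":-1},{"dr":[0,0,0],"dp":[0,0,0],"hand":-1},{"dr":[0,0,0],"dp":[0,0,0],"hand":-1},{"dr":[0,0,0],"dp":[0,0,0],"hand":-1},{"dr":[0,0,0],"dp":[0,0,0],"hand":-1},{"dr":[0,0,0],"dp":[0,0,0],"hand":-1}]'
python3 d.py 0.4773 -0.1848 0.132 4.2
python3 -m creep '[{"dr":[0,0,0],"dp":[0,3,0],"hand":-1},{"dr":[0,0,0],"dp":[0,5,0],"hand":-1},{"dr":[0,0,0],"dp":[0,6,0],"hand":-1},{"dr":[0,0,0],"dp":[0,6,0],"hand":-1},{"dr":[0,0,0],"dp":[0,4,0],"hand":-1},{"dr":[0,0,0],"dp":[0,2,0],"hand":-1},{"dr":[0,0,0],"dp":[0,0,0],"hand":-1},{"dr":[0,0,0],"dp":[0,0,0],"hand":-1}]'
python3 d.py 0.4773 -0.1848 0.132 4.2
cat > g.py <<'E'
from h import *
import sys
for n in ("scene","top"):
    c=robot.read_camera(n);W=cloud(c)
    cv2.imwrite(f"pics/{sys.argv[1]}{n}.png",cv2.resize(c["image"][150:290,220:350] if n=="scene" else c["image"][220:330,280:440],None,fx=4.2,fy=4.2,interpolation=cv2.INTER_CUBIC))
    L=(W[...,:2]-[.511,-.155])@np.array([[.9973,-.0741],[.0741,.9973]])
    k=(W[...,2]>.044)&(W[...,2]<.056)&(L[...,0]>.045)&(L[...,0]<.067)&(abs(L[...,1])<.15)
    y=np.sort(L[k][:,1]*1000);
    if len(y)<4: print(n,len(y));continue
    cut=np.argmax(np.diff(y));a,b=y[:cut+1],y[cut+1:]
    print(n,"sliding",len(a),np.percentile(a,[3,97]).round(1),"fixed",len(b),np.percentile(b,[3,97]).round(1),"mean dist-based gap",round(b.mean()-a.mean(),1))
    k=(W[...,2]>.148)&(W[...,2]<.158)&(L[...,0]>.0)&(L[...,0]<.07)&(abs(L[...,1])<.15)
    q=L[k]*1000; print("  cyl top",len(q),q.min(0).round(1),q.max(0).round(1)) if len(q) else 0
E
python3 g.py g1
```

```text
clock: 16.6
ee_pos: [0.477, -0.1852, 0.1339]
tcp_rot: [-0.058, 1.569, 0.057]
ft_force: [-1.5, 0.4, 6.0]
opening: 0.0129
clock 16.6 pos [ 0.477  -0.1852  0.1339] yaw 4.2 tilt [ 8.e-04 -6.e-04 -1.e+00] F [-1.47  0.36  6.05] open 0.0129
dp mm [1.9 0.4 0.3] dr x 0.0
clock: 17.27
ee_pos: [0.475, -0.1592, 0.1338]
tcp_rot: [-0.058, 1.569, 0.057]
ft_force: [-1.7, 1.3, 6.5]
opening: 0.0134
clock 17.2667 pos [ 0.475  -0.1592  0.1338] yaw 4.21 tilt [ 6.e-04 -5.e-04 -1.e+00] F [-1.73  1.35  6.54] open 0.0134
dp mm [  1.9 -25.7   0.4] dr x 0.0001
scene sliding 55 [36.  80.9] fixed 53 [109.6 130.3] mean dist-based gap 71.1
  cyl top 127 [13.3 64. ] [ 48.7 100.5]
top sliding 27 [44.  53.5] fixed 72 [113.7 131.6] mean dist-based gap 72.6
  cyl top 231 [12.3 65.4] [ 46.8 100.3]
```

View pics/g1scene.png

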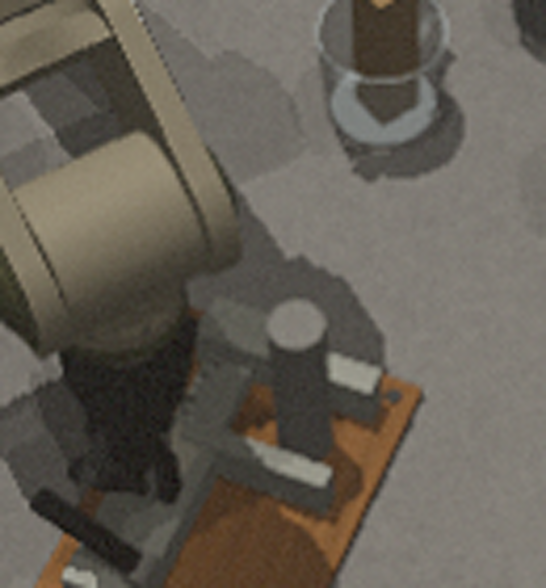

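The jaw is about 9 mm from the cylinder; the cylinder's centre is at caliper (30,82). I continue slowly.

```bash
python3 -m creep '[{"dr":[0,0,0],"dp":[0,2,0],"hand":-1},{"dr":[0,0,0],"dp":[0,2,0],"hand":-1},{"dr":[0,0,0],"dp":[0,2,0],"hand":-1}]'
python3 -m creep '[{"dr":[0,0,0],"dp":[0,1,0],"hand":-1},{"dr":[0,0,0],"dp":[0,1,0],"hand":-1},{"dr":[0,0,0],"dp":[0,1,0],"hand":-1}]'
python3 -m creep '[{"dr":[0,0,0],"dp":[0,1,0],"hand":-1},{"dr":[0,0,0],"dp":[0,1,0],"hand":-1},{"dr":[0,0,0],"dp":[0,1,0],"hand":-1}]'
python3 d.py 0.4773 -0.1848 0.132 4.2
python3 g.py g2
```

```text
clock: 17.62
ee_pos: [0.4746, -0.1537, 0.1339]
tcp_rot: [-0.059, 1.569, 0.056]
ft_force: [-2.8, -3.3, 6.2]
opening: 0.0133
clock: 17.87
ee_pos: [0.4744, -0.1508, 0.1338]
tcp_rot: [-0.059, 1.569, 0.056]
ft_force: [-2.1, -3.4, 5.8]
opening: 0.0132
clock: 18.12
ee_pos: [0.4742, -0.1478, 0.1339]
tcp_rot: [-0.059, 1.569, 0.056]
ft_force: [-3.0, -3.9, 4.3]
opening: 0.0132
clock 18.1167 pos [ 0.4742 -0.1478  0.1339] yaw 4.21 tilt [ 7.0e-04 -1.6e-03 -1.0e+00] F [-3.01 -3.87  4.34] open 0.0132
dp mm [  1.9 -37.1   0.4] dr x 0.0001
scene sliding 54 [47.1 79.5] fixed 50 [110.8 130.3] mean dist-based gap 61.6
  cyl top 130 [14.7 62.6] [48.9 98.7]
top sliding 10 [58.4 64.5] fixed 69 [113.7 131.5] mean dist-based gap 60.9
  cyl top 207 [12.5 67.3] [ 46.3 100.3]
```

View pics/g2scene.png

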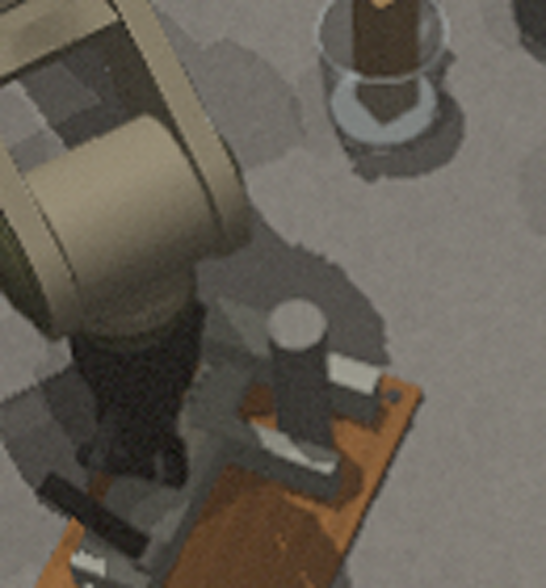

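```bash
for i in 1; do python3 -m creep '[{"dr":[0,0,0],"dp":[0,1,0],"hand":-1},{"dr":[0,0,0],"dp":[0,1,0],"hand":-1}]'; done
python3 -m creep '[{"dr":[0,0,0],"dp":[0,1,0],"hand":-1},{"dr":[0,0,0],"dp":[0,1,0],"hand":-1}]'
python3 g.py g3
```

```text
clock: 18.38
ee_pos: [0.474, -0.1461, 0.1339]
tcp_rot: [-0.059, 1.569, 0.056]
ft_force: [-2.5, -5.1, 5.5]
opening: 0.013
clock: 18.55
ee_pos: [0.4739, -0.1442, 0.1339]
tcp_rot: [-0.059, 1.569, 0.056]
ft_force: [-3.2, -5.2, 5.0]
opening: 0.0133
scene sliding 55 [50.1 86.6] fixed 51 [110.  130.2] mean dist-based gap 59.8
  cyl top 124 [14.7 64.6] [ 49.6 103.2]
top sliding 7 [62.7 66.8] fixed 67 [113.7 131.6] mean dist-based gap 57.6
  cyl top 194 [12.3 69.5] [ 46.2 102.4]
```

The force has stepped up to about 5 N, so the jaw is now pushing the cylinder, whose centre has moved to y of about 84.

```bash
python3 -m creep '[{"dr":[0,0,0],"dp":[0,1,0],"hand":-1},{"dr":[0,0,0],"dp":[0,1,0],"hand":-1}]'
python3 -m creep '[{"dr":[0,0,0],"dp":[0,1,0],"hand":-1},{"dr":[0,0,0],"dp":[0,0,0],"hand":-1}]'
python3 -m creep '[{"dr":[0,0,0],"dp":[0,1,0],"hand":-1},{"dr":[0,0,0],"dp":[0,0,0],"hand":-1}]'
python3 g.py g4; python3 d.py 0.4773 -0.1848 0.132 4.2
```

```text
clock: 18.82
ee_pos: [0.4737, -0.1422, 0.1338]
tcp_rot: [-0.059, 1.569, 0.056]
ft_force: [-2.8, -5.2, 5.4]
opening: 0.0127
clock: 18.98
ee_pos: [0.4737, -0.141, 0.1339]
tcp_rot: [-0.059, 1.569, 0.056]
ft_force: [-3.2, -3.9, 6.1]
opening: 0.0131
clock: 19.15
ee_pos: [0.4736, -0.1401, 0.1339]
tcp_rot: [-0.059, 1.569, 0.056]
ft_force: [-3.5, -4.4, 5.4]
opening: 0.0132
scene sliding 55 [53.7 85.5] fixed 54 [110.2 129.8] mean dist-based gap 55.0
  cyl top 120 [15.  71.4] [ 49.4 105.3]
top sliding 5 [67.2 71.3] fixed 70 [113.7 131.6] mean dist-based gap 53.1
  cyl top 196 [12.2 73.6] [ 46.5 106.5]
clock 19.25 pos [ 0.4736 -0.1401  0.1338] yaw 4.21 tilt [ 6.0e-04 -1.9e-03 -1.0e+00] F [-3.59 -4.22  5.65] open 0.0134
dp mm [  1.9 -44.9   0.4] dr x 0.0001
```

View pics/g4scene.png

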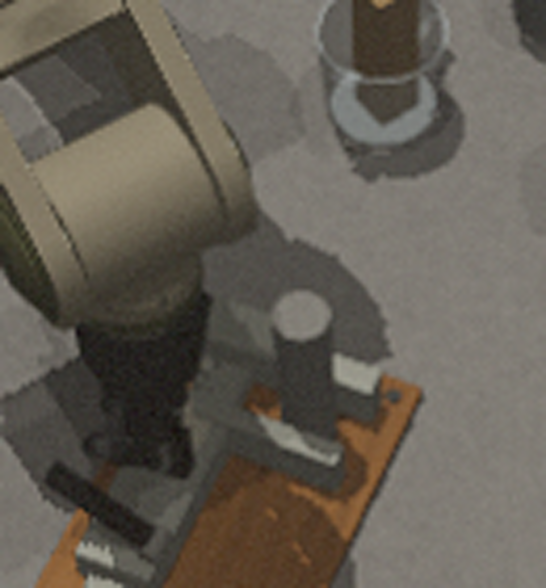

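View pics/g4top.png

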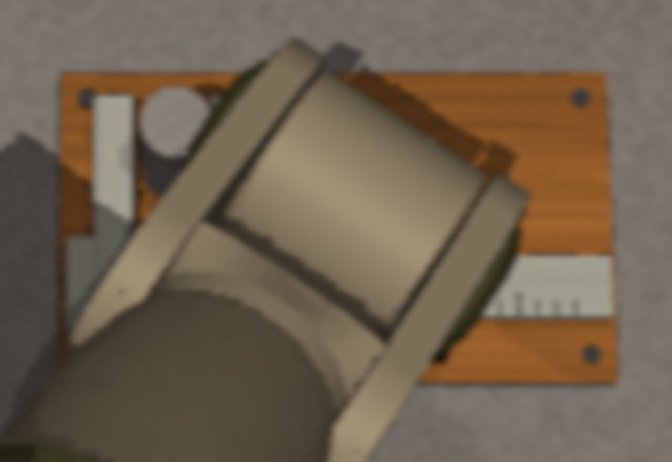

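The cylinder's centre is at y of about 88–90 and still sliding, with about 2–3 mm left. I go on in 1 mm steps and watch the force.

```bash
python3 -m creep '[{"dr":[0,0,0],"dp":[0,1,0],"hand":-1},{"dr":[0,0,0],"dp":[0,0,0],"hand":-1}]'
python3 -m creep '[{"dr":[0,0,0],"dp":[0,1,0],"hand":-1},{"dr":[0,0,0],"dp":[0,0,0],"hand":-1}]'
```

```text
clock: 19.42
ee_pos: [0.4735, -0.1391, 0.1339]
tcp_rot: [-0.059, 1.569, 0.056]
ft_force: [-3.0, -4.6, 6.2]
opening: 0.0132
clock: 19.58
ee_pos: [0.4734, -0.1381, 0.1339]
tcp_rot: [-0.059, 1.569, 0.056]
ft_force: [-2.2, -4.2, 5.8]
opening: 0.0136
```

```bash
python3 -m creep '[{"dr":[0,0,0],"dp":[0,1,0],"hand":-1},{"dr":[0,0,0],"dp":[0,0,0],"hand":-1}]'; python3 g.py g5
```

```text
clock: 19.75
ee_pos: [0.4734, -0.1371, 0.1339]
tcp_rot: [-0.059, 1.569, 0.056]
ft_force: [-3.3, -4.4, 6.0]
opening: 0.0131
scene sliding 55 [56.  97.6] fixed 55 [109.6 130.5] mean dist-based gap 51.1
  cyl top 120 [14.3 72.4] [ 48.5 111.3]
top sliding 4 [71.4 73.5] fixed 69 [113.7 131.6] mean dist-based gap 49.5
  cyl top 195 [12.4 77.7] [ 46.2 110.6]
```

```bash
python3 -m creep '[{"dr":[0,0,0],"dp":[0,0.7,0],"hand":-1},{"dr":[0,0,0],"dp":[0,0,0],"hand":-1}]'; python3 -m creep '[{"dr":[0,0,0],"dp":[0,0.7,0],"hand":-1},{"dr":[0,0,0],"dp":[0,0,0],"hand":-1}]'
```

```text
clock: 20.02
ee_pos: [0.4733, -0.1364, 0.1339]
tcp_rot: [-0.059, 1.569, 0.056]
ft_force: [-2.6, -4.5, 5.9]
opening: 0.0132
clock: 20.18
ee_pos: [0.4733, -0.1357, 0.1339]
tcp_rot: [-0.059, 1.569, 0.056]
ft_force: [-3.1, -3.9, 6.0]
opening: 0.013
```

```bash
python3 -m creep '[{"dr":[0,0,0],"dp":[0,0.7,0],"hand":-1},{"dr":[0,0,0],"dp":[0,0,0],"hand":-1}]'; python3 g.py g6
python3 - <<'E'
import cv2,numpy as np
from h import *
c=robot.read_camera("top");cv2.imwrite("pics/g6t.png",cv2.resize(c["image"][230:290,285:345],None,fx=10,fy=10,interpolation=cv2.INTER_CUBIC))
E
```

```text
clock: 20.35
ee_pos: [0.4732, -0.1351, 0.1339]
tcp_rot: [-0.059, 1.569, 0.056]
ft_force: [-3.9, -4.9, 6.0]
opening: 0.0132
scene sliding 55 [56.9 93.7] fixed 50 [109.6 129.4] mean dist-based gap 50.2
  cyl top 123 [15.  73.2] [ 49.5 112.5]
top sliding 2 [73.5 75.6] fixed 70 [113.7 131.6] mean dist-based gap 48.2
  cyl top 192 [12.5 79.7] [ 46.6 110.6]
```

View pics/g6scene.png

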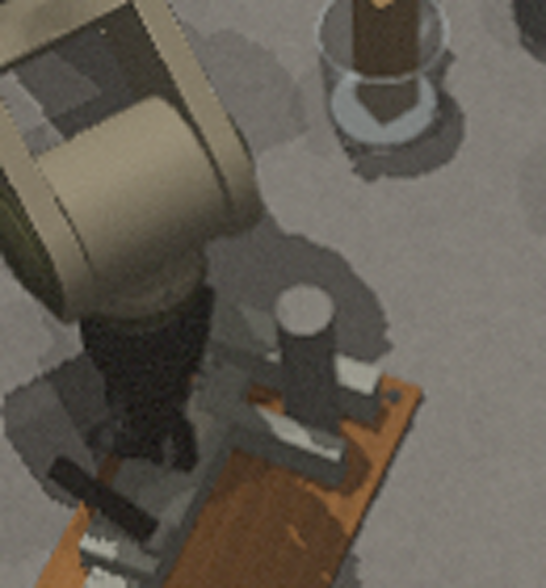

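View pics/g6t.png

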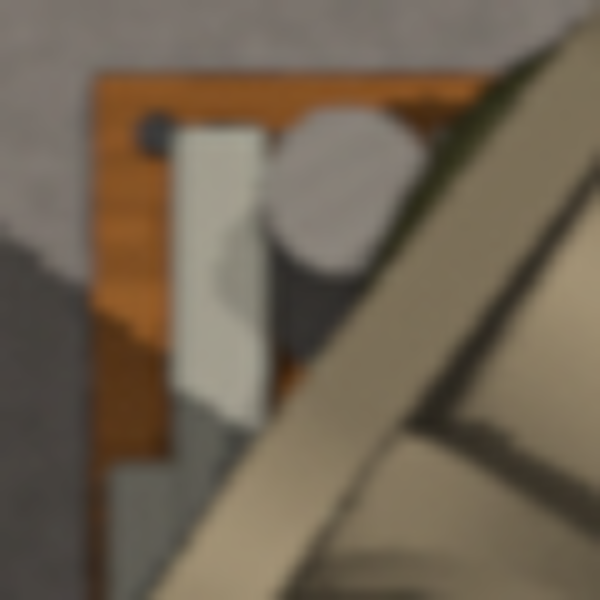

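Run:
```python
from h import *
c=robot.read_camera("top");g=cv2.cvtColor(c["image"],cv2.COLOR_BGR2GRAY).astype(float)
B=lambda p:((p[:,:2]-[.511,-.155])@np.array([[.9973,-.0741],[.0741,.9973]])*1000).round(1)
print("fixed face edge",B(onplane(c,[[311.6,244],[311.6,250],[311.8,258]],.050)), "fixed back",B(onplane(c,[[302.2,250]],.050)))
print("cyl left,right,top,bot",B(onplane(c,[[312.0,249],[327.6,249],[319.6,240.4],[318.8,257.6]],.152)))
print("bed corner",B(onplane(c,[[294.5,237.3]],.012)))
s=robot.read_camera("scene")
# predicted scene px for fixed face top corner, sliding face top corner at gap 36 and bed corners
def w(x,y,z): return np.r_[np.array([.511,-.155])+np.array([[.9973,-.0741],[.0741,.9973]])@[x,y],z]
for nm,p in dict(fixfront=w(.065,.110,.05),fixback=w(.065,.130,.05),sl36=w(.065,.074,.05),sl36b=w(.065,.058,.05),bed=w(.085,.150,.012),cyl=w(.03,.092,.152)).items():
    print(nm,proj(s,p).round(1))
im=s["image"][195:275,270:330];cv2.imwrite("pics/s9.png",cv2.resize(im,None,fx=7,fy=7,interpolation=cv2.INTER_NEAREST))
```

```text
fixed face edge [[ 59.7 110.1]
 [ 46.1 110.1]
 [ 28.  109.7]] fixed back [[ 46.1 131.1]]
cyl left,right,top,bot [[ 29.3 108.6]
 [ 29.3  76.5]
 [ 47.3  92.9]
 [ 11.4  94.6]]
bed corner [[ 82.9 149.8]]
fixfront [[307.9 243.5]]
fixback [[310.8 237.6]]
sl36 [[302.5 254.2]]
sl36b [[300.1 259.1]]
bed [[320.5 241.7]]
cyl [[291.6 223.3]]
```

View pics/s9.png

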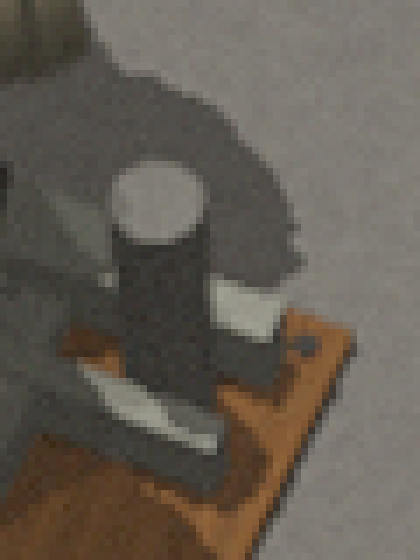

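In the crop, the sliding jaw's front corner is at (225,412) and the fixed jaw's at (278,342). That matches the prediction for a gap of about 36 mm. The force hasn't risen clearly yet, so I take small steps to feel both contacts.

```bash
python3 -m creep '[{"dr":[0,0,0],"dp":[0,0.6,0],"hand":-1},{"dr":[0,0,0],"dp":[0,0,0],"hand":-1},{"dr":[0,0,0],"dp":[0,0,0],"hand":-1}]'; python3 -m creep '[{"dr":[0,0,0],"dp":[0,0.6,0],"hand":-1},{"dr":[0,0,0],"dp":[0,0,0],"hand":-1},{"dr":[0,0,0],"dp":[0,0,0],"hand":-1}]'
```

```text
clock: 20.85
ee_pos: [0.4732, -0.1347, 0.1339]
tcp_rot: [-0.06, 1.569, 0.056]
ft_force: [-3.9, -7.1, 4.9]
opening: 0.0131
clock: 21.1
ee_pos: [0.4731, -0.1342, 0.1339]
tcp_rot: [-0.06, 1.569, 0.055]
ft_force: [-3.3, -7.2, 4.1]
opening: 0.0132
```

The force has stepped to 7 N, so both jaws are touching. I release the fin and check.

```bash
python3 -m creep '[{"dr":[0,0,0],"dp":[0,0,0],"hand":-1},{"dr":[0,0,0],"dp":[0,0,0],"hand":0},{"dr":[0,0,0],"dp":[0,0,0],"hand":0},{"dr":[0,0,0],"dp":[0,0,0],"hand":0},{"dr":[0,0,0],"dp":[0,0,0],"hand":0},{"dr":[0,0,0],"dp":[-15,0,0],"hand":0},{"dr":[0,0,0],"dp":[-30,0,0],"hand":0},{"dr":[0,0,0],"dp":[-30,0,0],"hand":0},{"dr":[0,0,0],"dp":[-25,0,0],"hand":-1},{"dr":[0,0,0],"dp":[0,-30,-15],"hand":-1},{"dr":[0,0,0],"dp":[0,-35,-20],"hand":-1},{"dr":[0,0,0],"dp":[0,-35,-20],"hand":-1},{"dr":[0,0,0],"dp":[0,-30,-20],"hand":-1},{"dr":[0,0,0],"dp":[0,0,0],"hand":-1},{"dr":[0,0,0],"dp":[0,0,0],"hand":-1}]'
python3 g.py g7
python3 - <<'E'
from h import *
s=robot.read_camera("scene")
im=s["image"][195:275,220:330];cv2.imwrite("pics/s10.png",cv2.resize(im,None,fx=7,fy=7,interpolation=cv2.INTER_CUBIC))
c=robot.read_camera("top");im=c["image"][225:325,285:435];cv2.imwrite("pics/t10.png",cv2.resize(im,None,fx=5.3,fy=5.3,interpolation=cv2.INTER_CUBIC))
W=cloud(c);L=(W[...,:2]-[.511,-.155])@np.array([[.9973,-.0741],[.0741,.9973]])
k=(W[...,2]>.053)&(L[...,0]>-.1)&(L[...,0]<-.0)&(abs(L[...,1])<.09)
q=np.c_[L[k],W[k][:,2]]*1000
f=q[q[:,1]>-5];l=q[q[:,1]<-15]
print("fin",np.percentile(f,[5,50,95],axis=0).round(1).tolist());print("lever",np.percentile(l,[5,50,95],axis=0).round(1).tolist())
E
python3 d.py 0.45 -0.2 0.2 4.2
```

```text
clock: 22.35
ee_pos: [0.4071, -0.2693, 0.2331]
tcp_rot: [-0.055, 1.57, 0.055]
ft_force: [0.9, 0.9, 0.0]
opening: -0.0003
scene sliding 56 [58.8 96.5] fixed 51 [109.9 131.1] mean dist-based gap 49.9
  cyl top 118 [16.1 75.6] [ 48.5 111.4]
top sliding 50 [62.3 74.7] fixed 72 [113.7 131.5] mean dist-based gap 54.6
  cyl top 223 [12.5 77.6] [ 46.4 110.6]
fin [[-53.4, 15.0, 54.0], [-35.1, 23.7, 89.7], [-18.0, 68.7, 94.5]]
lever [[-98.0, -87.2, 63.3], [-75.5, -61.3, 458.2], [-25.2, -29.3, 479.5]]
clock 22.55 pos [ 0.4083 -0.2671  0.2332] yaw 4.29 tilt [-0.e+00  3.e-04 -1.e+00] F [-0.2   0.7   0.33] open 0.0
dp mm [33.2 63.8 46.7] dr x 0.0016
```

View pics/s10.png

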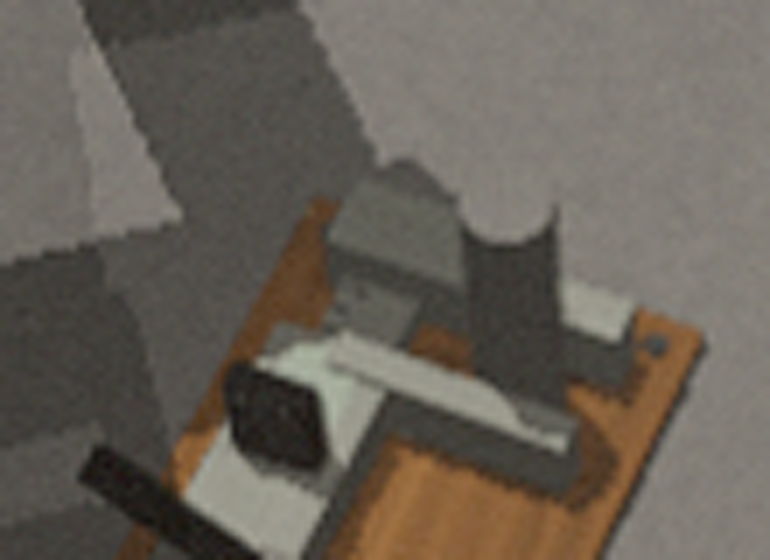

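View pics/t10.png

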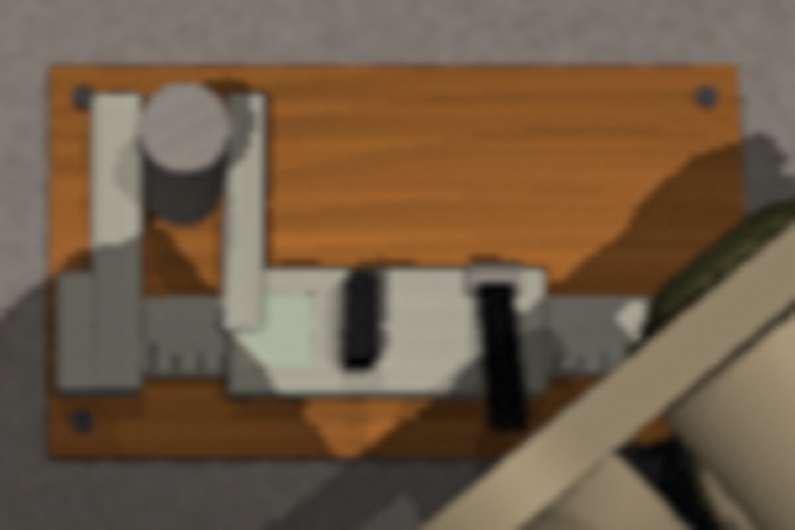

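The jaw is shut on the cylinder: the jaw edges in the top crop, at x=143 and x=228, give about 36 mm. The cylinder stands upright at (185,130), the jaw looks square, and the lever is at (497,355). I move over the lever with the fingers shut.

```bash
python3 d.py 0.442 -0.1982 0.19 4.2; python3 -m creep '[{"dr":[0,0,0],"dp":[0,20,9],"hand":-1},{"dr":[0,0,0],"dp":[0,25,13],"hand":-1},{"dr":[0,0,0],"dp":[5,18,11],"hand":-1},{"dr":[0,0,0],"dp":[10,3,5],"hand":-1},{"dr":[0,0,0],"dp":[10,0,0],"hand":-1},{"dr":[0,0,0],"dp":[0,0,0],"hand":-1},{"dr":[0,0,0],"dp":[0,0,0],"hand":-1}]'; python3 d.py 0.442 -0.1982 0.19 4.2
python3 - <<'E'
from h import *
s=robot.read_camera("scene")
im=s["image"][195:305,200:330];cv2.imwrite("pics/s11.png",cv2.resize(im,None,fx=5,fy=5,interpolation=cv2.INTER_CUBIC))
E
```

```text
clock 22.55 pos [ 0.4083 -0.2671  0.2332] yaw 4.29 tilt [-0.e+00  3.e-04 -1.e+00] F [-0.2   0.7   0.33] open 0.0
dp mm [43.2 66.2 38.8] dr x 0.0016
clock: 23.13
ee_pos: [0.4409, -0.1993, 0.2078]
tcp_rot: [-0.058, 1.571, 0.059]
ft_force: [0.3, -0.5, 0.7]
opening: 0.0
clock 23.1333 pos [ 0.4409 -0.1993  0.2078] yaw 4.25 tilt [-1.e-03  7.e-04 -1.e+00] F [ 0.3  -0.48  0.74] open 0.0
dp mm [17.8  1.   1.2] dr x 0.0009
```

View pics/s11.png

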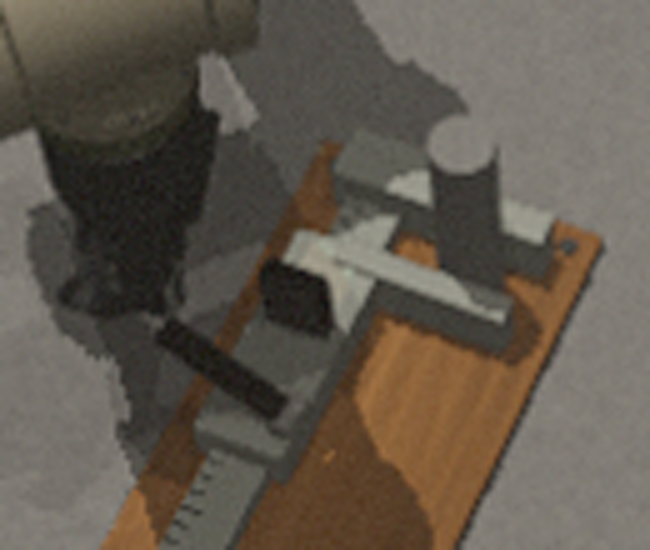

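Run:
```python
from h import *
s=robot.read_camera("scene")
def w(x,y,z): return np.r_[np.array([.511,-.155])+np.array([[.9973,-.0741],[.0741,.9973]])@[x,y],z]
P=lambda p:((proj(s,p)[0]-[200,195])*5).round(0)
print("tip now",P([.4409,-.1993,.135]),"tip z.10",P([.4409,-.1993,.1]),"pad exp",P(w(-.058,-.038,.094)),"bar end exp",P(w(-.078,-.038,.109)),"fin exp top",P(w(-.035,.019,.091)), "pivot",P(w(-.017,-.038,.055)))
for d in robot.spot_point("scene","lever_pad")[:2]: print(d["score"],(d["centre"][1]*640-200)*5,(d["centre"][0]*480-195)*5, onplane(s,[d["centre"][1]*640,d["centre"][0]*480],.094))
W=cloud(s);L=(W[...,:2]-[.511,-.155])@np.array([[.9973,-.0741],[.0741,.9973]])
sub=W[195:305,200:330]
for u,v in((170,335),(200,358),(230,380),(260,400)):
    print(u,v,(L[195+v//5,200+u//5]*1000).round(1),(W[195+v//5,200+u//5,2]*1000).round(1))
```

```text
tip now [163. 298.] tip z.10 [172. 333.] pad exp [200. 348.] bar end exp [162. 320.] fin exp top [290. 277.] pivot [280. 412.]
0.65 486.40000000000015 241.56000000000006 [[ 0.55613133 -0.07614047  0.094     ]]
0.57 202.56 337.56 [[ 0.45388538 -0.19158687  0.094     ]]
170 335 [-75.1 -38.1] 95.7
200 358 [-57.9 -39.8] 89.6
230 380 [-42.9 -39.6] 73.5
260 400 [-26.5 -40.2] 64.6
```

The tip is centred on the lever (caliper y of about -39). I press down.

```bash
python3 -m creep '[{"dr":[0,0,0],"dp":[10,0,4],"hand":-1},{"dr":[0,0,0],"dp":[12,0,0],"hand":-1},{"dr":[0,0,0],"dp":[12,0,0],"hand":-1},{"dr":[0,0,0],"dp":[12,0,0],"hand":-1},{"dr":[0,0,0],"dp":[12,0,0],"hand":-1},{"dr":[0,0,0],"dp":[10,0,0],"hand":-1},{"dr":[0,0,0],"dp":[4,0,0],"hand":-1},{"dr":[0,0,0],"dp":[0,0,0],"hand":-1},{"dr":[0,0,0],"dp":[0,0,0],"hand":-1}]'; python3 d.py 0.445 -0.1982 0.130 4.2
```

```text
clock: 24.03
ee_pos: [0.445, -0.1994, 0.1363]
tcp_rot: [-0.057, 1.57, 0.057]
ft_force: [0.9, 0.1, 0.6]
opening: 0.0
clock 24.0333 pos [ 0.445  -0.1994  0.1363] yaw 4.18 tilt [ 2.e-04 -0.e+00 -1.e+00] F [0.89 0.07 0.64] open 0.0
dp mm [6.3 1.2 0.1] dr x -0.0003
```

```bash
python3 -m creep '[{"dr":[0,0,0],"dp":[2,0,0],"hand":-1},{"dr":[0,0,0],"dp":[2,0,0],"hand":-1},{"dr":[0,0,0],"dp":[0,0,0],"hand":-1}]';python3 -m creep '[{"dr":[0,0,0],"dp":[1.5,0,0],"hand":-1},{"dr":[0,0,0],"dp":[0,0,0],"hand":-1},{"dr":[0,0,0],"dp":[0,0,0],"hand":-1}]';python3 -m creep '[{"dr":[0,0,0],"dp":[1,0,0],"hand":-1},{"dr":[0,0,0],"dp":[0,0,0],"hand":-1},{"dr":[0,0,0],"dp":[0,0,0],"hand":-1}]'
```

```text
clock: 24.28
ee_pos: [0.4449, -0.1994, 0.1323]
tcp_rot: [-0.058, 1.57, 0.057]
ft_force: [-0.6, -0.2, 1.2]
opening: 0.0002
clock: 24.53
ee_pos: [0.4449, -0.1992, 0.1307]
tcp_rot: [-0.057, 1.57, 0.057]
ft_force: [0.5, -0.1, -0.2]
opening: 0.0001
clock: 24.78
ee_pos: [0.4449, -0.1992, 0.1297]
tcp_rot: [-0.057, 1.57, 0.058]
ft_force: [0.3, 0.4, -0.7]
opening: 0.0002
```

Run:
```python
from h import *
s=robot.read_camera("scene")
im=s["image"][195:305,200:330];cv2.imwrite("pics/s12.png",cv2.resize(im,None,fx=5,fy=5,interpolation=cv2.INTER_CUBIC))
```

```text
(no output)
```

View pics/s12.png

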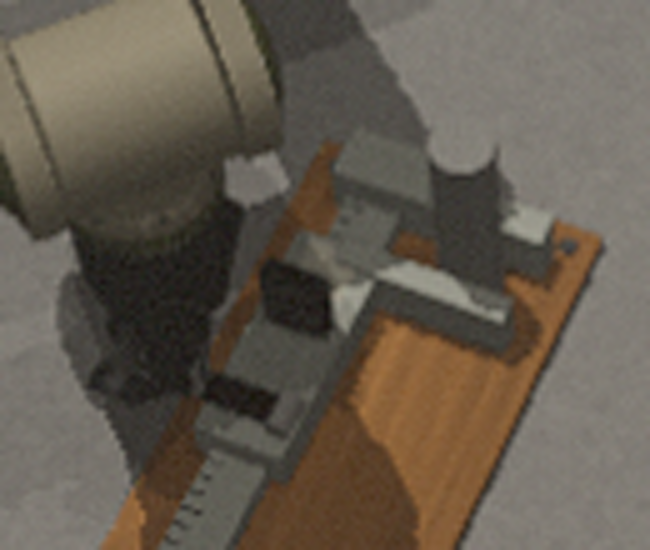

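The lever now lies nearly level under the fingers, visible at (240,395). I push on to the stop.

```bash
python3 -m creep '[{"dr":[0,0,0],"dp":[1,0,0],"hand":-1},{"dr":[0,0,0],"dp":[0,0,0],"hand":-1},{"dr":[0,0,0],"dp":[0,0,0],"hand":-1}]';python3 -m creep '[{"dr":[0,0,0],"dp":[1,0,0],"hand":-1},{"dr":[0,0,0],"dp":[0,0,0],"hand":-1},{"dr":[0,0,0],"dp":[0,0,0],"hand":-1}]'
```

```text
clock: 25.08
ee_pos: [0.4449, -0.1994, 0.1292]
tcp_rot: [-0.058, 1.57, 0.057]
ft_force: [-2.7, 0.9, 6.0]
opening: 0.0
clock: 25.33
ee_pos: [0.4449, -0.1995, 0.1288]
tcp_rot: [-0.059, 1.569, 0.057]
ft_force: [-4.7, -1.3, 13.3]
opening: 0.0002
```

The force at the stop is 13 N, so the lever is fully down. I retreat up and back, then check.

```bash
python3 -m creep '[{"dr":[0,0,0],"dp":[-10,0,0],"hand":-1},{"dr":[0,0,0],"dp":[-25,0,0],"hand":-1},{"dr":[0,0,0],"dp":[-35,0,0],"hand":-1},{"dr":[0,0,0],"dp":[-35,0,0],"hand":-1},{"dr":[0,0,0],"dp":[0,-25,-10],"hand":-1},{"dr":[0,0,0],"dp":[0,-38,-15],"hand":-1},{"dr":[0,0,0],"dp":[0,-38,-15],"hand":-1},{"dr":[0,0,0],"dp":[0,-38,-15],"hand":-1},{"dr":[0,0,0],"dp":[0,-20,-10],"hand":-1},{"dr":[0,0,0],"dp":[0,0,0],"hand":-1},{"dr":[0,0,0],"dp":[0,0,0],"hand":-1},{"dr":[0,0,0],"dp":[0,0,0],"hand":-1}]'
python3 g.py g13
python3 - <<'E'
from h import *
s=robot.read_camera("scene")
im=s["image"];cv2.imwrite("pics/s13.png",im)
c=robot.read_camera("top");im=c["image"][225:325,285:435];cv2.imwrite("pics/t13.png",cv2.resize(im,None,fx=5.3,fy=5.3,interpolation=cv2.INTER_CUBIC))
W=cloud(c);L=(W[...,:2]-[.511,-.155])@np.array([[.9973,-.0741],[.0741,.9973]])
k=(W[...,2]<.13)&(W[...,2]>.04)&(L[...,0]>-.11)&(L[...,0]<-.065)&(L[...,1]>-.06)&(L[...,1]<-.015)
q=np.c_[L[k],W[k][:,2]]*1000;print("lever",len(q),np.percentile(q,[5,50,95],axis=0).round(1).tolist() if len(q) else 0)
E
python3 d.py 0 0 0 0
```

```text
clock: 26.33
ee_pos: [0.3918, -0.3618, 0.2325]
tcp_rot: [-0.057, 1.57, 0.058]
ft_force: [-0.1, 0.7, -1.3]
opening: -0.0
scene sliding 57 [57.3 96.6] fixed 51 [110.7 130.6] mean dist-based gap 49.6
  cyl top 122 [14.7 75.3] [ 49.4 110.5]
top sliding 46 [62.4 75.7] fixed 70 [113.7 131.6] mean dist-based gap 53.5
  cyl top 221 [11.7 77.6] [ 46.7 110.6]
lever 106 [[-96.2, -40.7, 53.1], [-81.2, -34.1, 56.9], [-66.1, -27.5, 60.7]]
clock 26.5333 pos [ 0.3921 -0.3616  0.2329] yaw 4.28 tilt [ 1.e-04 -0.e+00 -1.e+00] F [-0.27 -1.07  0.25] open 0.0001
dp mm [ 232.8  389.9 -364. ] dr x 0.0747
```

View pics/s13.png

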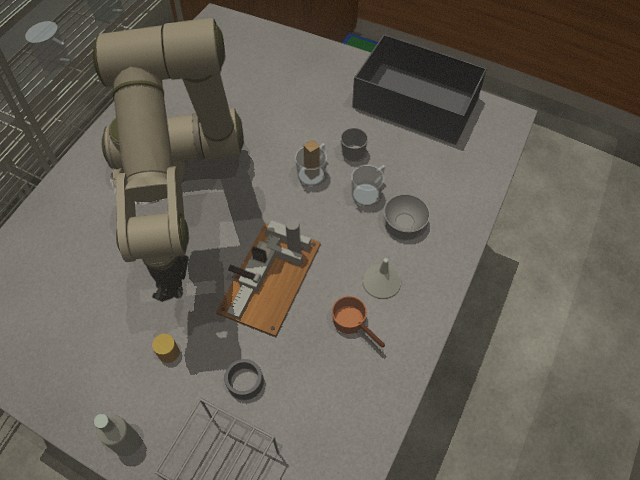

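View pics/t13.png

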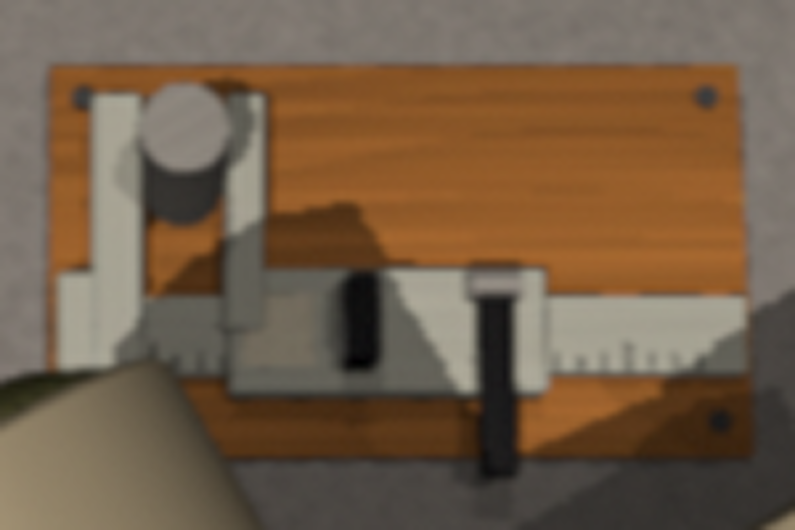

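The lever lies flat at about 57 mm, the cylinder stands at (185,130) touching both jaws, and the jaw edges are parallel. The bystanders are where they were, and the arm is clear. I hand in the job.

```bash
python3 -c "
from station import robot
print(robot.sign_off())"
```

```text
the job is handed in; nothing more can be done
None
```

The job is done and handed in. The cylinder stands upright between the caliper's jaws, the jaw is shut on it, and the lock lever is down. It took about 27 s of the 67 s allowed; `sign_off()` reports no verdict.

**What I did:** I slid the jaw open by its fin to roughly 81–85 mm, then lifted the cylinder out of its jug. I set it down on the bed, with the bed contact showing in the wrist force, and let go. Then I slid the jaw shut in steps of about 1 mm until the force along the slide rose from about 4.5 N to 7 N, released the fin and pressed the lever to its stop (13 N).

**Last checks:**
- **Gap:** the jaw edges in the top picture give about 36 mm.
- **Cylinder:** it stands upright, centred at about (30, 93) mm in caliper axes.
- **Lever:** its upper face lies level at about 57 mm above the table.
- **Surroundings:** in the last scene picture the arm is clear of everything, and the jug and bystanders look unmoved; I did not measure them.

**Less certain:**
- **Jaw tilt:** I judged it only by eye from the pictures, at about 0.02 rad or less.
- **Gap estimates:** they disagreed by a few millimetres. Adding up the arm's travel gave 31–35 mm, so I relied on the picture edges and the rise in force.

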